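# Load the weld coupon on the tilted rest and slide it to the index

## Robot

A 6-joint arm with a two-finger parallel gripper is mounted at the origin on the work surface. World frame = base frame: x ahead of the robot, y to its left, z up, the work surface at z = 0. Lengths are in m, angles in rad, forces in N, time in s.
With the tool pointing down it reaches from about 0.25 to 0.725 m from the base axis. Payload 4 kg.
Tool frame: the origin (TCP) lies midway between the tips of the shut fingers; the grasp point (between the pads) lies 19 mm behind it; y points along the fingers, z is the direction in which the jaws open and shut, and the axes are right-handed (so a half turn about y gives the same grasp; the last joint's range is limited). The gripper opens to 85 mm and grips with 20 to 120 N. Pads are 22 mm wide; open, the fingers measure 114 mm over their backs; the gripper's body (76 mm by 85 mm) begins 54 mm behind the grasp point. The pads swing forward as they close: fully open they stand 13 mm farther back than shut.
Start: joints at [-1.344, 0.241, 0.005, 1.335, 0, 1.571], TCP at [0.112, -0.487, 0.231] pointing down, gripper open.
Joint ranges: [-2.72, 2.72], [-1.05, 1.87], [-1.09, 1.28], [-1.99, 2.15], [-1.42, 1.44], [-3.14, 3.14]. Speed limits (rad/s): [2.79, 2.79, 3.14, 3.14, 3.14, 3.14].

## Interface

Orientations are given as a unit quaternion [x, y, z, w].
In Python, from workcell import bot gives the robot as it stands. The module is installed in compiled form; this text tells all that it offers.
- The arm moves only by the shell command python3 -m handwheel 'ROWS' [OPENING]. ROWS is JSON, a list of rows, each a list of 6 numbers: the shift along the tool's x, y, z in units of 25 mm (1.0 is 25 mm), then the turn, a rotation vector about the tool's x, y, z in units of 10 degrees (1.0 is 10 degrees). A call has exactly 5 rows; each row is the pose to reach, as a shift and turn from the pose commanded when the call began, along the tool's axes at that moment; what a row does not reach only later rows make up. A row lasts 1/8 s, in which the tool goes at most 62.5 mm and 10.7 degrees, less where a joint would pass 70% of its speed; a pose out of reach is approached as far as the arm can. A call with a gripper value outside its range is refused whole. OPENING is the gripper command: -1 is shut, 1 is fully open, values between are in proportion, set as the call begins (- or left out, the last holds). The fingers move at their own pace and stop on an object; the grip force is fixed at half the most. Time passes only in rows, so rows that repeat a pose let the fingers close, or fill a call up. It gives the time, the measured TCP pose, the force and the opening at its end, in the units of the state.
- bot.get_obs(): the state, without advancing time (a new reading comes with each control period).
- bot.camera(name): name is "scene" or "top" or "wrist"; returns a dict with "color" (400x640x3 uint8, red, green, blue), "fx", "fy", "cx", "cy" (pixels), "rvec" (rotation vector, rad) and "tvec" (3), from world to camera coordinates, as OpenCV has them. Camera axes: x right, y down, z forward; pixel columns grow to the right and rows downward; lengths in m; the calibration is good to about 2 mm. A picture is of the moment at which its call begins. There is no depth.
- bot.job_done(): hands the job in, once; it reports no verdict.
The state is a dict: "clock": time; "joint_pos": joint angles; "joint_vel": joint speeds; "tau": joint torques, N m; "eef_pos": TCP position; "tool_rot": TCP orientation; "ft_force": force on the tool from outside, world axes, zero at the start; "ft_torque": the same for the moment, N m; "grip_width": finger opening in m.
Only numpy, scipy, OpenCV 4.12 (cv2) and the standard library are available. Lean on these libraries where they do the work, as an engineer would, in place of code of your own. Each camera call takes 0.05 s, during which the arm holds its last target.

## Task

Take the taller of the two steel coupons from the rack, stand or lay it on the mat or bench and let go to change your hold (held by its faces it cannot be laid flat), then lay it flat and about centred on the tilted rest of the inspection slide, a long edge against the backstop, without ever letting it topple or drop. Slide the carriage along its rail until its pointer lines up with the index marker, the coupon still against the backstop. Leave the marker, the other coupon and the other things on the bench where they are.

Things in the scene. Friction and masses are not known exactly. Their poses are not given: they have to be found in the camera images.
- coupon: the taller coupon: ground steel plate 60 mm long (y), 48 mm high (z), 12 mm thick (x), about 0.26 kg, a dull etched weld seam across both broad faces (the faces are equal, either may end on top). Origin at its centre. At the start it stands upright on a 60 mm edge in the rack, z up. Stood on that edge on the bench or mat it stays standing.
- short_coupon: the other coupon, same length and thickness but only 32 mm high; origin at its centre, same axes; it stands in the other loaded groove of the rack and stays there.
- rack: white rack, fixed, 104 (x) by 84 mm (y), origin under its centre. Floor 8 mm above the bench, so the taller coupon's top is at 56 mm. Four grooves at x = -30, -10, 10, 30 mm in ribbed cheeks 42 mm high (outer walls 46) that cover the coupons' ends; 56 mm are free between the ribs: take a coupon by its faces, lift straight up. The coupons stand at x = -30 and 30, either way.
- mat: black rubber mat, fixed, 90 mm (x) by 150 mm (y), 3 mm thick, origin under its centre: a free place to set things down; its use is optional.
- rest (a point): tilted board on the carriage (moves with it), 44 mm wide, sloping 20 deg down away from the robot to a backstop lip 10 mm high. Origin on the board's surface, mid width, at the foot of the backstop; x downhill, y along the rail, z square to the board, up. Board x -62 to 0 mm. Coupon in place: centre at (-24, 0, 6) mm, overhanging 8 mm at each end; there fingers have 30 mm of room below the board.
- carriage (a joint): slide of the carriage along the rail, 0 to 0.24 m, growing along the rail's +y; friction 1.5 N with some damping, it stays where it is left.
- grip (a point): top centre of the black upright thumb grip on the carriage: 30 mm across the rail (x), 12 mm along the rail (y); top 91 mm and carriage top 45 mm above the bench, a 40 by 24 mm foot 4 mm high at its base. It stands 85 mm to -y along the rail from the middle of the rest. Axes as the rail's.
- pointer (a point): tip of the small white pointer at the middle of the carriage, on the robot's side, 42 mm above the bench; axes as the rail's.
- index_mark (a point): top of the thin upright white blade (3 mm) of the index marker clamped on the scale ledge on the robot's side of the rail, 39 mm above the bench; axes as the rail's. Pointer and blade are lined up when they have the same place along the rail (y). The marker sits elsewhere on the rail each time; not to be moved.
- rail: the slide's fixed aluminium rail, 460 mm long (y), 60 mm wide and 30 mm high, with a 22 mm scale ledge on the robot's side and black end stops 36 mm high; origin under its centre, z up; the carriage (84 by 150 mm plate) moves along its y.
- cylinder_sample: bystander: steel cylinder 52 mm across on a green 72 mm disc base, 86 mm high in all, origin under its centre.
- jar: bystander: small closed amber jar 52 mm across, 75 mm high, origin under its centre.
- screwdriver: bystander: screwdriver 120 mm long lying in front of the rail.

How it is judged:
By the outcome, as a careful person would: the job done as asked, in the order asked, and still so for the second after the job is handed in, with the robot touching nothing.
It also fails if it takes over 69 s, if anything falls off the work surface, if the arm or the gripper's body presses on something with over 40 N, if the wrist force passes 120 N, or if a joint passes its speed limit or range.

## Working session

There is one attempt and no reset: what is moved stays moved. The work goes in short steps, Python scripts to look and compute and a shell command to move; the robot and the scene stay as the last step left them, time stands still between calls to the robot, and variables do not carry over. Pictures are saved under pics/ and viewed, and the job is handed in when it is done.

```bash
mkdir -p pics; ls; cat > h.py <<'E'
import numpy as np, cv2
from workcell import bot
from scipy.spatial.transform import Rotation as R
def snap(n,f):
    c=bot.camera(n); cv2.imwrite('pics/'+f+'.png',c['color'][...,::-1]); np.save('pics/'+f+'.npy',c,allow_pickle=True); return c
def load(f): return np.load('pics/'+f+'.npy',allow_pickle=True).item()
def ray(c,u,v):
    Rm=cv2.Rodrigues(np.array(c['rvec'],float))[0]; t=np.array(c['tvec'],float).ravel()
    d=Rm.T@np.array([(u-c['cx'])/c['fx'],(v-c['cy'])/c['fy'],1.]); return -Rm.T@t,d
def onz(c,u,v,z):
    o,d=ray(c,u,v); return o+d*(z-o[2])/d[2]
def proj(c,p):
    K=np.array([[c['fx'],0,c['cx']],[0,c['fy'],c['cy']],[0,0,1.]])
    return cv2.projectPoints(np.array(p,float).reshape(-1,1,3),np.array(c['rvec'],float),np.array(c['tvec'],float),K,None)[0].reshape(-1,2)
E
python3 - <<'E'
from h import *
o=bot.get_obs(); print(o)
for n in('scene','top','wrist'):
    c=snap(n,n+'0'); print(n,c['fx'],c['cx'],c['cy'],ray(c,320,200))
print(bot.get_obs()['clock'])
E
```

```text
pics
{'clock': 0.0, 'joint_pos': array([-1.34398158e+00,  2.41420370e-01,  3.70386494e-03,  1.33518902e+00,
        1.03200053e-05,  1.57081739e+00]), 'joint_vel': array([ 0.0005841 ,  0.00171573, -0.00025359, -0.00181351, -0.00093689,
        0.00058421]), 'tau': array([ 4.20436045e-04, -3.72315967e+01,  2.52408439e+01,  1.68766739e-02,
       -5.90949455e-06, -3.73584385e-06]), 'eef_pos': array([ 0.11229707, -0.48657141,  0.23040149]), 'tool_rot': array([-0.08009266,  0.70330631, -0.70182364,  0.07993112]), 'ft_force': array([0.13028122, 0.86364465, 0.04131488]), 'ft_torque': array([ 0.00229784, -0.05318924, -0.00388264]), 'grip_width': 0.0854533937876485}
scene 362.95338299669913 316.9618790508706 201.301547469124 (array([0.80078831, 0.39003474, 0.61912645]), array([-0.36590999, -0.55282001, -0.7487208 ]))
top 508.8160409084234 327.66782843371203 205.32738743978825 (array([0.32208143, 0.02160911, 1.1540298 ]), array([ 0.2079057 ,  0.00641702, -0.97829994]))
wrist 333.7439364418852 319.1537568430835 203.2216882552346 (array([ 0.19136403, -0.46942726,  0.37329753]), array([-0.30047265, -0.06974593, -0.95128928]))
0.15
```

View pics/scene0.png

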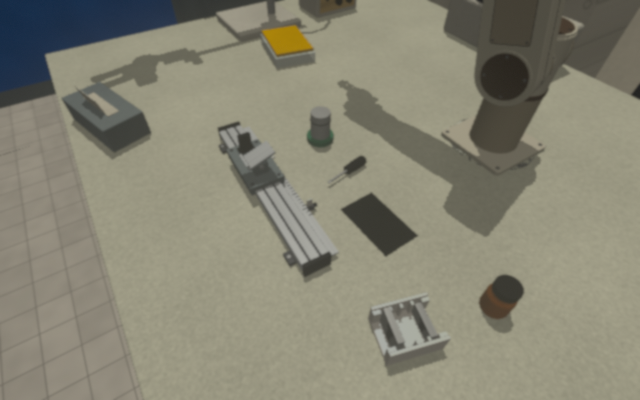

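View pics/top0.png

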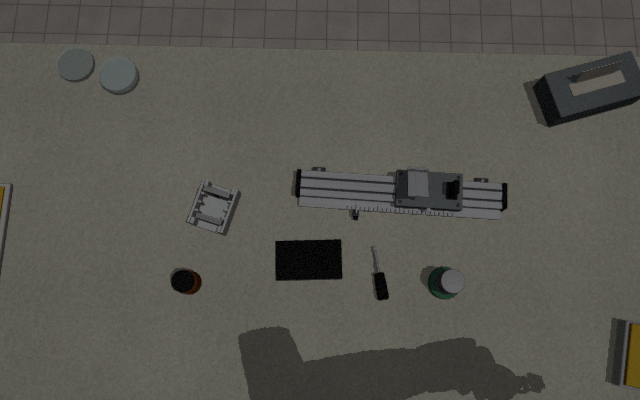

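View pics/wrist0.png

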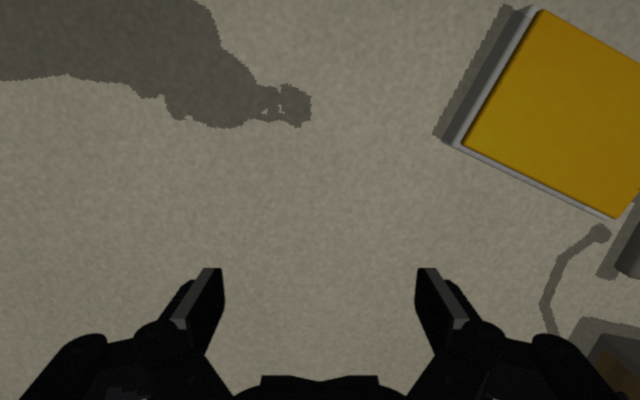

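```bash
python3 - <<'E'
from h import *
c=load('top0')['color'][...,::-1]
a=cv2.resize(c[170:245,175:250],None,fx=5,fy=5,interpolation=cv2.INTER_CUBIC)
b=cv2.resize(c[155:235,285:520],None,fx=3.4,fy=3.4,interpolation=cv2.INTER_CUBIC)
cv2.imwrite('pics/a.png',cv2.convertScaleAbs(a,alpha=1.3)); cv2.imwrite('pics/b.png',cv2.convertScaleAbs(b,alpha=1.3))
s=load('scene0')['color'][...,::-1]
cv2.imwrite('pics/s.png',cv2.convertScaleAbs(cv2.resize(s[280:370,350:460],None,fx=5,fy=5,interpolation=cv2.INTER_CUBIC),alpha=1.3))
cv2.imwrite('pics/s2.png',cv2.convertScaleAbs(cv2.resize(s[115:280,205:345],None,fx=3.6,fy=3.6,interpolation=cv2.INTER_CUBIC),alpha=1.3))
t=load('top0')
for n,u,v,z in(('rack',214,207,.04),('jar',183,281,.07),('cyl',452,280,.086),('mat',309,260,.003),('rail l',298,187,.033),('rail r',505,196,.033),('idx',356,208,.039),('ptr',428,212,.042)): print(n,onz(t,u,v,z).round(3))
E
```

```text
rack [0.538 0.264 0.04 ]
jar [0.372 0.313 0.07 ]
cyl [ 0.384 -0.25   0.086]
mat [0.428 0.051 0.003]
rail l [0.589 0.079 0.033]
rail r [ 0.578 -0.39   0.033]
idx [ 0.542 -0.052  0.039]
ptr [ 0.536 -0.212  0.042]
```

View pics/a.png

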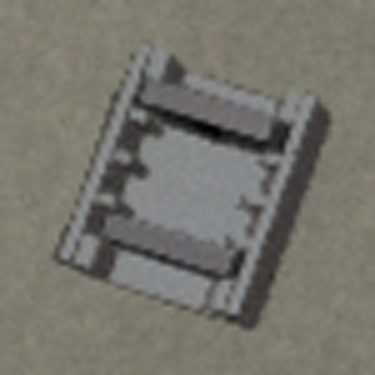

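View pics/b.png

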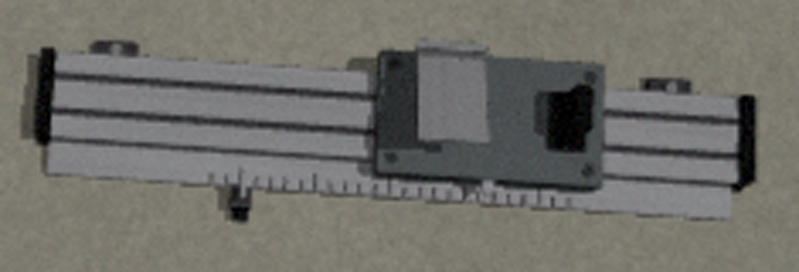

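View pics/s.png

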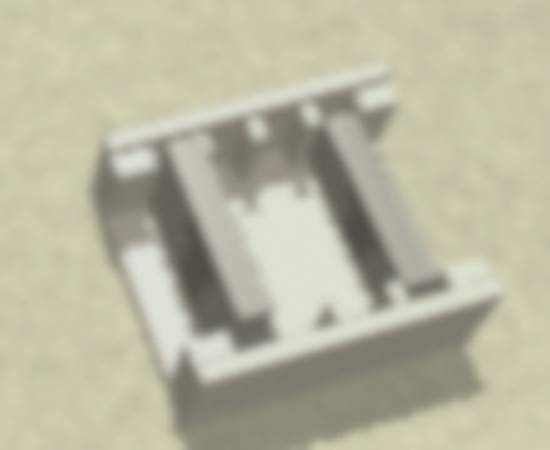

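View pics/s2.png

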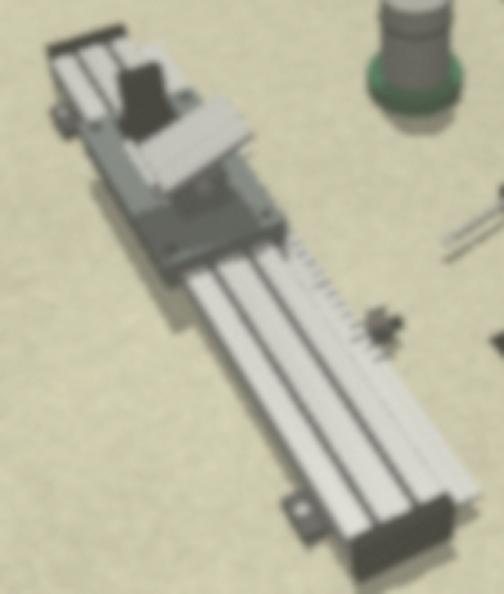

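```bash
cat >> h.py <<'E'
def yawR(jaw,tilt=0):
    """jaw: angle (deg) of tool z in world xy; tool y down, tilted by tilt deg about tool z"""
    a=np.deg2rad(jaw); z=np.array([np.cos(a),np.sin(a),0]); y=np.array([0,0,-1.]); x=np.cross(y,z)
    return R.from_matrix(np.c_[x,y,z])*R.from_rotvec([0,0,np.deg2rad(tilt)])
def rows(p,Rt,o=None):
    o=o or bot.get_obs(); R0=R.from_quat(o['tool_rot'])
    s=R0.inv().apply(np.array(p)-o['eef_pos'])/.025; w=(R0.inv()*Rt).as_rotvec(degrees=True)/10
    print('row',np.r_[s,w].round(2).tolist()); return np.r_[s,w]
E
python3 - <<'E'
from h import *
o=bot.get_obs(); M=R.from_quat(o['tool_rot']).as_matrix(); print(M.round(3))
c=load('wrist0'); p,d=ray(c,320,200); print('cam in tool',M.T@(p-o['eef_pos']),'dir',M.T@d)
t=load('top0')
def P(x,y,z): return onz(t,175+x/5,170+y/5,z)
for z in(.04,.056):
  a,b=P(108,228,z),P(240,268,z); e,f=P(140,92,z),P(272,132,z)
  print(z,a[:2].round(3),b[:2].round(3),np.linalg.norm(a-b),np.linalg.norm(e-f),e[:2].round(3),f[:2].round(3),np.degrees(np.arctan2(*(a-b)[1::-1])),np.degrees(np.arctan2(*(e-f)[1::-1])))
E
```

```text
[[-0.974 -0.     0.225]
 [-0.225  0.002 -0.974]
 [-0.    -1.    -0.002]]
cam in tool [-0.08090453 -0.14269772  0.0007046 ] dir [0.30846324 0.95128656 0.00197915]
0.04 [0.518 0.302] [0.501 0.242] 0.0617512135009036 0.062446085108904426 [0.58  0.292] [0.563 0.232] 74.22930785604203 74.0855506787638
0.056 [0.515 0.298] [0.498 0.239] 0.06086432572076845 0.061549217393105544 [0.576 0.288] [0.559 0.229] 74.22930785604194 74.08555067876384
```

```bash
python3 - <<'E'
from h import *
rows([.537,.264,.20],yawR(-16))
E
```

```text
row [-23.3, 1.27, -25.44, 0.01, -6.1, -0.01]
```

```bash
python3 -m handwheel '[[-1.6,0,-1.8,0,-0.5,0],[-3.2,0,-3.6,0,-1,0],[-4.8,0,-5.4,0,-1.5,0],[-6.4,0,-7.2,0,-2,0],[-8,0,-9,0,-2.5,0]]' -0.05; python3 - <<'E'
from h import *
rows([.537,.264,.20],yawR(-16))
E
```

```text
clock: 0.78
eef_pos: [0.2571, -0.2213, 0.2313]
tool_rot: [0.231, -0.668, 0.668, -0.231]
ft_force: [0.8, 0.6, -0.3]
grip_width: 0.0407
row [-20.79, 1.25, -8.37, -0.0, -3.59, -0.0]
```

```bash
python3 -m handwheel '[[-2.2,0,-0.9,0,-0.4,0],[-4.4,0.2,-1.8,0,-0.8,0],[-6.6,0.4,-2.7,0,-1.2,0],[-8.8,0.5,-3.6,0,-1.6,0],[-11,0.6,-4.4,0,-2,0]]' ; python3 - <<'E'
from h import *
rows([.537,.264,.20],yawR(-16))
E
```

```text
clock: 1.4
eef_pos: [0.4062, 0.035, 0.2162]
tool_rot: [0.344, -0.618, 0.618, -0.344]
ft_force: [0.8, -0.4, -0.0]
grip_width: 0.0405
row [-10.54, 0.65, -0.39, -0.0, -1.58, 0.0]
```

```bash
python3 -m handwheel '[[-2.2,0.1,-0.1,0,-0.4,0],[-4.4,0.2,-0.2,0,-0.8,0],[-6.6,0.4,-0.3,0,-1.2,0],[-8.8,0.5,-0.4,0,-1.6,0],[-10.5,0.6,-0.4,0,-1.6,0]]' ; python3 - <<'E'
from h import *
c=snap('wrist','w1'); print(bot.get_obs()['joint_pos'].round(2))
rows([.537,.264,.20],yawR(-16))
E
```

```text
clock: 2.02
eef_pos: [0.5368, 0.263, 0.2005]
tool_rot: [-0.426, 0.564, -0.564, 0.426]
ft_force: [0.5, -2.1, 0.2]
grip_width: 0.0409
[0.46 0.46 0.23 1.34 0.   2.31]
row [0.14, -0.04, -0.04, 0.0, 0.02, -0.02]
```

View pics/w1.png

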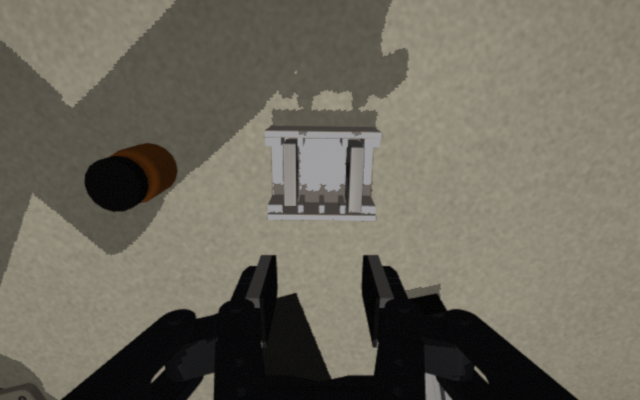

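```bash
python3 - <<'E'
from h import *
c=load('w1')['color'][...,::-1]
cv2.imwrite('pics/w1z.png',cv2.convertScaleAbs(cv2.resize(c[115:230,255:390],None,fx=5,fy=5,interpolation=cv2.INTER_CUBIC),alpha=1.2))
E
```

```text
(no output)
```

View pics/w1z.png

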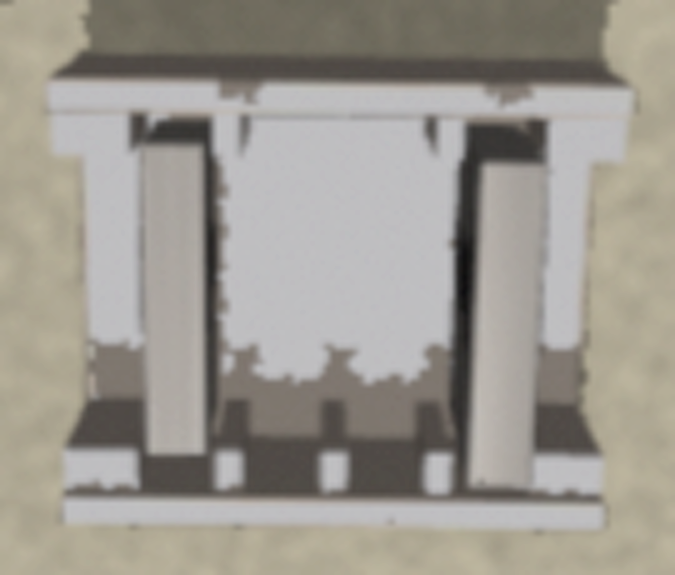

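```bash
python3 - <<'E'
from h import *
c=load('w1')
def P(x,y,z): return onz(c,255+x/5,115+y/5,z)
for z,pts in((.056,[(483,162),(545,162),(534,486),(470,486)]),(.04,[(145,143),(205,143),(206,454),(147,454)])):
    q=np.array([P(*p,z) for p in pts]); print(z,q.mean(0).round(4),'len',np.linalg.norm((q[0]+q[1]-q[2]-q[3])/2),'th',np.linalg.norm((q[0]+q[3]-q[2]-q[1])/2))
    d=(q[2]+q[3]-q[0]-q[1]); print(np.degrees(np.arctan2(d[1],d[0])))
E
```

```text
0.056 [0.5698 0.2592 0.056 ] len 0.05927331285173612 th 0.011189432740430329
-105.929682595114
0.04 [0.5121 0.2765 0.04  ] len 0.05948388549824349 th 0.01109366938665638
-107.22803658454977
```

```bash
python3 - <<'E'
from h import *
rows([.569,.259,.10],yawR(-16.3));rows([.569,.259,.023],yawR(-16.3))
E
```

```text
row [-0.01, 3.96, 1.25, 0.0, 0.05, -0.02]
row [0.0, 7.04, 1.25, 0.0, 0.05, -0.02]
```

```bash
python3 -m handwheel '[[0,1.5,0.6,0,0,0],[0,3,1.25,0,0,0],[0,4.5,1.25,0,0,0],[0,5.2,1.25,0,0,0],[0,5.2,1.25,0,0,0]]' ; python3 - <<'E'
from h import *
c=snap('wrist','w2'); 
rows([.569,.259,.023],yawR(-16.3))
E
```

```text
clock: 2.7
eef_pos: [0.5646, 0.2513, 0.0689]
tool_rot: [-0.427, 0.565, -0.564, 0.424]
ft_force: [-1.1, 0.5, 1.3]
grip_width: 0.0409
row [-0.31, 1.9, 0.05, 0.01, 0.03, 0.01]
```

View pics/w2.png

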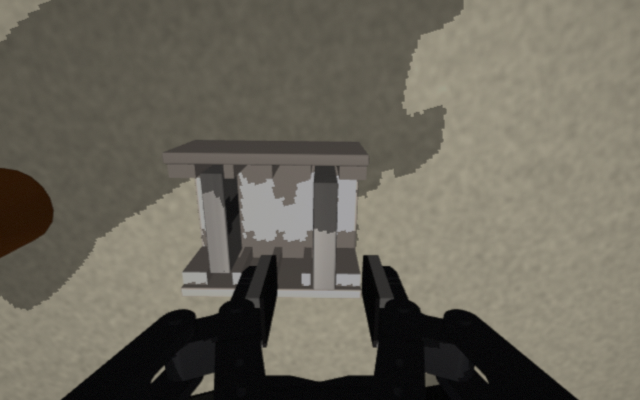

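```bash
python3 -m handwheel '[[0,0,0,0,0,0],[0,0,0,0,0,0],[0,0,0,0,0,0],[0,0,0,0,0,0],[0,0,0,0,0,0]]' ; python3 - <<'E'
from h import *
print(bot.get_obs()['joint_pos'])
rows([.569,.259,.023],yawR(-16.3))
E
```

```text
clock: 3.38
eef_pos: [0.5664, 0.2523, 0.0714]
tool_rot: [0.425, -0.565, 0.565, -0.426]
ft_force: [-0.7, -0.5, 0.1]
grip_width: 0.0406
[4.19039446e-01 5.80892345e-01 9.19683926e-02 1.08172615e+00
 1.13149531e-05 2.26916677e+00]
row [-0.29, 1.94, 0.03, -0.0, 0.03, -0.0]
```

```bash
python3 -m handwheel '[[-0.3,0.4,0.05,0,0,0],[-0.3,0.8,0.05,0,0,0],[-0.3,1.1,0.05,0,0,0],[-0.3,1.3,0.05,0,0,0],[-0.3,1.3,0.05,0,0,0]]' ; python3 - <<'E'
from h import *
rows([.569,.259,.023],yawR(-16.3))
E
```

```text
clock: 4.0
eef_pos: [0.5692, 0.2588, 0.0381]
tool_rot: [-0.426, 0.565, -0.565, 0.425]
ft_force: [-0.4, 0.2, -0.5]
grip_width: 0.0408
row [-0.0, 0.6, -0.01, 0.01, 0.03, 0.01]
```

```bash
python3 -m handwheel '[[0,0.3,0,0,0,0],[0,0.6,0,0,0,0],[0,0.6,0,0,0,0],[0,0.6,0,0,0,0],[0,0.6,0,0,0,0]]' ; python3 - <<'E'
from h import *
snap('wrist','w3')
E
```

```text
clock: 4.62
eef_pos: [0.5699, 0.2592, 0.0241]
tool_rot: [0.425, -0.565, 0.565, -0.426]
ft_force: [0.4, 0.5, 0.5]
grip_width: 0.0407
```

View pics/w3.png

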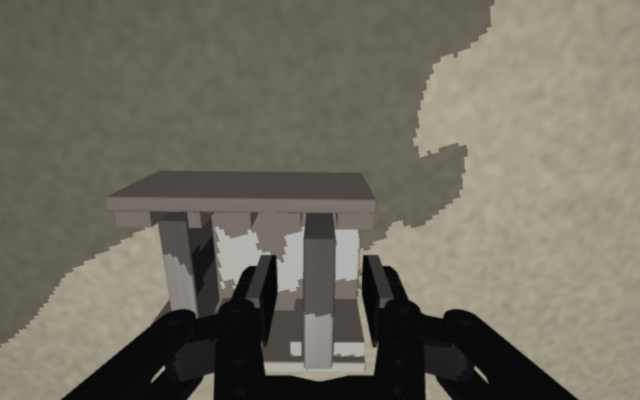

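```bash
python3 -m handwheel '[[0,0,0,0,0,0],[0,0,0,0,0,0],[0,0,0,0,0,0],[0,0,0,0,0,0],[0,0,0,0,0,0]]' -1;  python3 -m handwheel '[[0,-0.1,0,0,0,0],[0,-0.4,0,0,0,0],[0,-0.8,0,0,0,0],[0,-1.4,0,0,0,0],[0,-2,0,0,0,0]]'
```

```text
clock: 5.3
eef_pos: [0.5698, 0.2592, 0.0241]
tool_rot: [0.425, -0.565, 0.565, -0.426]
ft_force: [-0.3, 0.2, 2.5]
grip_width: 0.0111
clock: 5.92
eef_pos: [0.57, 0.2593, 0.0753]
tool_rot: [0.425, -0.565, 0.565, -0.426]
ft_force: [-0.3, 0.1, -2.7]
grip_width: 0.011
```

```bash
python3 - <<'E'
from h import *
t=load('top0')
m=(t['color'].max(2)<45).astype(np.uint8)
n,l,s,ce=cv2.connectedComponentsWithStats(m)
for i in range(1,n):
    if s[i,4]>300: print(s[i],ce[i],onz(t,*ce[i],.003).round(4))
rows([.428,.051,.09],yawR(7))
E
```

```text
[ 532   75  108   52 1271] [567.14319434 105.05192762] [ 0.8137 -0.5635  0.003 ]
[375 170  52  41 467] [401.46895075 188.09207709] [ 0.5989 -0.1599  0.003 ]
[442 176  18  24 305] [451.13770492 188.89836066] [ 0.5994 -0.2758  0.003 ]
[ 275  239   67   42 2608] [308.11234663 259.61004601] [0.4286 0.0531 0.003 ]
[427 267  25  31 351] [436.32193732 281.07407407] [ 0.3859 -0.236   0.003 ]
[171 270  30  24 554] [185.24548736 281.11371841] [0.3754 0.3261 0.003 ]
[373 272  16  28 311] [380.42765273 285.97427653] [ 0.3727 -0.1102  0.003 ]
[612 320  14  65 484] [618.02479339 351.41528926] [ 0.2402 -0.6324  0.003 ]
row [9.57, -0.6, -3.16, -0.0, -2.3, -0.0]
```

```bash
python3 -m handwheel '[[1.5,-0.6,-0.5,0,-0.4,0],[3.5,-0.6,-1.2,0,-0.8,0],[5.6,-0.6,-1.9,0,-1.3,0],[7.7,-0.6,-2.6,0,-1.8,0],[9.5,-0.6,-3.1,0,-2.3,0]]';  python3 -m handwheel '[[0,0,0,0,0,0],[0,0,0,0,0,0],[0,0,0,0,0,0],[0,0,0,0,0,0],[0,0,0,0,0,0]]'; python3 - <<'E'
from h import *
snap('wrist','w4')
rows([.43,.053,.03],yawR(7))
E
```

```text
clock: 6.55
eef_pos: [0.4287, 0.0508, 0.09]
tool_rot: [-0.53, 0.467, -0.468, 0.531]
ft_force: [0.9, -1.1, -3.2]
grip_width: 0.0111
clock: 7.18
eef_pos: [0.4299, 0.0528, 0.0887]
tool_rot: [0.53, -0.468, 0.468, -0.53]
ft_force: [-0.7, 0.0, -2.6]
grip_width: 0.011
row [-0.01, 2.34, 0.01, 0.0, 0.0, -0.0]
```

View pics/w4.png

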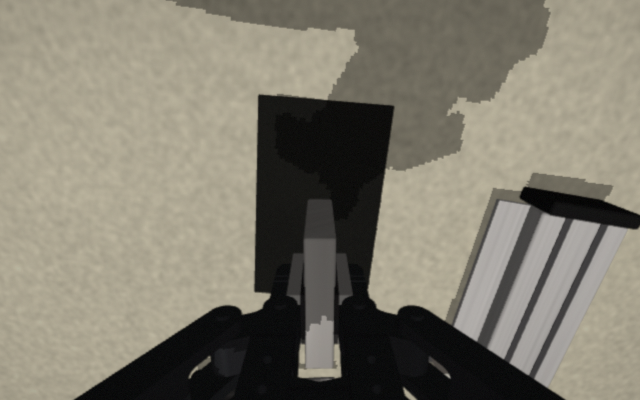

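```bash
python3 -m handwheel '[[0,0.8,0,0,0,0],[0,1.5,0,0,0,0],[0,2.2,0,0,0,0],[0,2.5,0,0,0,0],[0,2.6,0,0,0,0]]';  python3 -m handwheel '[[0,0.04,0,0,0,0],[0,0.08,0,0,0,0],[0,0.12,0,0,0,0],[0,0.14,0,0,0,0],[0,0.14,0,0,0,0]]'
```

```text
clock: 7.85
eef_pos: [0.4296, 0.0523, 0.0235]
tool_rot: [0.53, -0.469, 0.468, -0.529]
ft_force: [0.1, 0.0, -3.4]
grip_width: 0.0115
clock: 8.48
eef_pos: [0.4297, 0.0522, 0.0204]
tool_rot: [-0.53, 0.469, -0.469, 0.53]
ft_force: [-0.2, -0.4, -3.7]
grip_width: 0.0114
```

```bash
python3 -m handwheel '[[0,0.03,0,0,0,0],[0,0.05,0,0,0,0],[0,0.07,0,0,0,0],[0,0.07,0,0,0,0],[0,0.07,0,0,0,0]]'
```

```text
clock: 9.1
eef_pos: [0.4297, 0.0522, 0.019]
tool_rot: [-0.529, 0.468, -0.469, 0.53]
ft_force: [-2.4, -1.2, 4.8]
grip_width: 0.0112
```

```bash
python3 -m handwheel '[[0,0,0,0,0,0],[0,0,0,0,0,0],[0,0,0,0,0,0],[0,0,0,0,0,0],[0,0,0,0,0,0]]' -0.1; python3 - <<'E'
from h import *
snap('wrist','w5')
E
```

```text
clock: 9.72
eef_pos: [0.4297, 0.0522, 0.0185]
tool_rot: [0.53, -0.469, 0.469, -0.53]
ft_force: [0.4, -0.6, 0.1]
grip_width: 0.0385
```

View pics/w5.png

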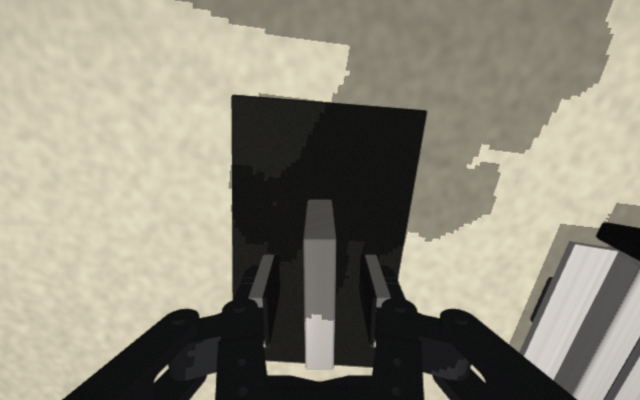

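```bash
python3 -m handwheel '[[0,-0.2,0,0,0,0],[0,-1,0,0,0,0],[0,-2.2,0,0,0,0],[0,-3.8,0,0,0,0],[0,-4.8,0,0,0,0]]' ; python3 - <<'E'
from h import *
t=snap('top','t1');snap('scene','s1')
print(bot.get_obs()['joint_pos'].round(2))
for s in(35,-35):
    Rt=yawR(97,s); y=Rt.as_matrix()[:,1]; print(y.round(2))
    g=np.array([.430,.052,.033]); rows(g+.025*y+[0,0,.09],Rt)
cv2.imwrite('pics/t1z.png',cv2.resize(t['color'][200:300,250:370,::-1],None,fx=5,fy=5,interpolation=cv2.INTER_CUBIC))
print(proj(t,[[.430,.052,.051]]))
E
```

```text
clock: 10.4
eef_pos: [0.4305, 0.0523, 0.1408]
tool_rot: [-0.529, 0.468, -0.469, 0.53]
ft_force: [0.2, 0.5, -1.6]
grip_width: 0.0385
[ 0.12  0.17 -0.33  1.07 -0.    1.57]
[-0.57 -0.07 -0.82]
row [0.01, 1.56, -0.67, -2.77, -8.69, 2.77]
[ 0.57  0.07 -0.82]
row [0.01, 1.57, 0.48, 2.71, -8.7, -2.71]
[[308.09442042 256.89095427]]
```

View pics/t1z.png

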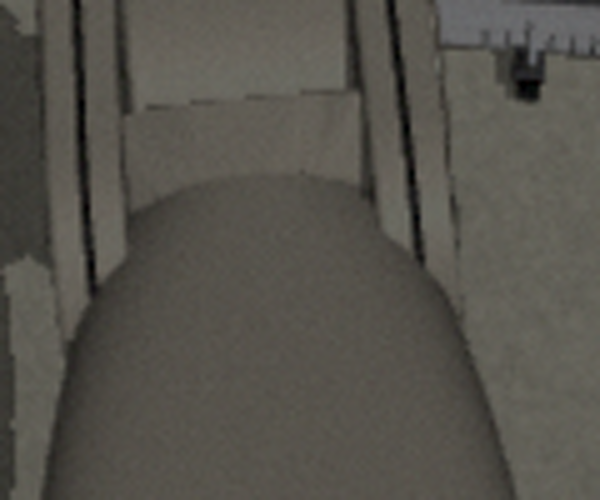

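View pics/s1.png

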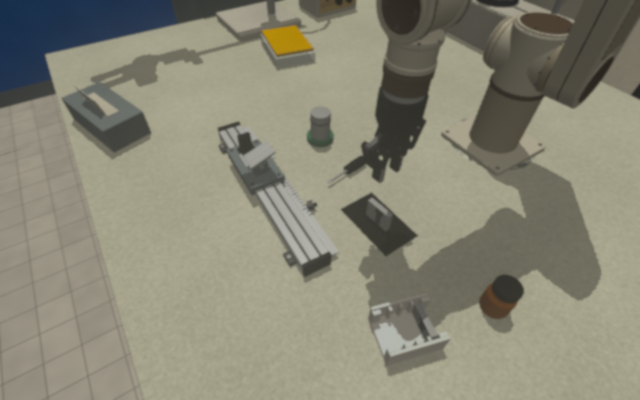

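```bash
python3 -m handwheel '[[0,0,0,-0.3,-0.9,0.3],[0,0,0,-0.6,-1.8,0.6],[0,0.2,0,-0.9,-2.7,0.9],[0,0.4,-0.1,-1.2,-3.6,1.2],[0,0.5,-0.2,-1.5,-4.5,1.5]]' 1; python3 - <<'E'
from h import *
Rt=yawR(97,35); y=Rt.as_matrix()[:,1]
g=np.array([.430,.052,.033]); rows(g+.025*y+[0,0,.09],Rt)
E
```

```text
clock: 11.12
eef_pos: [0.4241, 0.0513, 0.1249]
tool_rot: [0.667, -0.35, 0.094, -0.651]
ft_force: [-0.0, -0.3, -0.2]
grip_width: 0.0853
row [0.08, 0.95, -0.11, -1.31, -4.15, 1.19]
```

```bash
python3 -m handwheel '[[0,0.2,0,-0.25,-0.85,0.25],[0,0.4,0,-0.5,-1.7,0.5],[0,0.6,0,-0.8,-2.5,0.7],[0,0.8,-0.1,-1.1,-3.3,1],[0.1,0.9,-0.1,-1.3,-4.15,1.2]]'; python3 - <<'E'
from h import *
Rt=yawR(97,35); y=Rt.as_matrix()[:,1]
g=np.array([.430,.052,.033]); rows(g+.025*y+[0,0,.09],Rt); rows(g+.025*y+[0,0,.0],Rt)
snap('wrist','w6');print(bot.get_obs()['joint_pos'].round(2))
c=load('w6'); print(proj(c,[[.430,.052,.051],[.430-.03*.12,.052+.03*.99,.051],[.43+.03*.12,.052-.03*.99,.051]]))
E
```

```text
clock: 11.75
eef_pos: [0.4168, 0.0501, 0.103]
tool_rot: [0.685, -0.172, -0.254, -0.661]
ft_force: [0.5, 0.1, -0.5]
grip_width: 0.0855
row [-0.02, 0.04, 0.01, -0.01, -0.0, -0.01]
row [2.05, 2.98, 0.01, -0.01, -0.0, -0.01]
[ 0.12  0.68  0.15  1.66  0.   -0.  ]
[[320.72947461 300.78245358]
 [368.90736852 300.79246166]
 [272.53016041 300.77244106]]
```

View pics/w6.png

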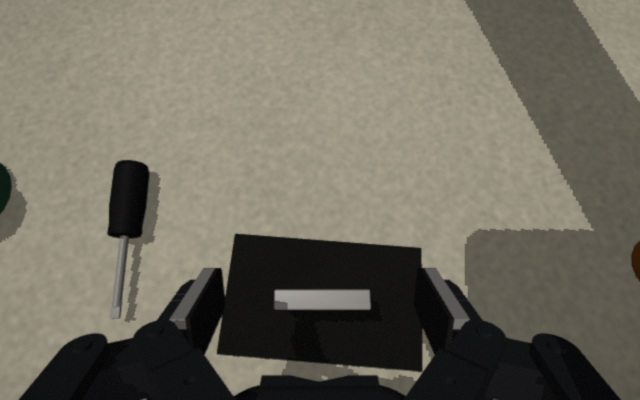

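```bash
python3 -m handwheel '[[0.6,0.9,0,0,0,0],[1.2,1.75,0,0,0,0],[1.65,2.4,0,0,0,0],[1.85,2.7,0,0,0,0],[1.85,2.7,0,0,0,0]]'; python3 - <<'E'
from h import *
Rt=yawR(97,35); y=Rt.as_matrix()[:,1]
g=np.array([.430,.052,.033]);  rows(g+.025*y+[0,0,.0],Rt)
snap('wrist','w7');snap('scene','s7')
s=load('s7')['color'][...,::-1]
cv2.imwrite('pics/s7z.png',cv2.resize(s[120:280,290:450],None,fx=3.5,fy=3.5,interpolation=cv2.INTER_CUBIC))
E
```

```text
clock: 12.42
eef_pos: [0.4164, 0.05, 0.0224]
tool_rot: [0.686, -0.173, -0.251, -0.661]
ft_force: [-0.1, -1.2, -0.7]
grip_width: 0.0853
row [0.21, 0.34, 0.01, -0.02, -0.03, 0.01]
```

View pics/s7z.png

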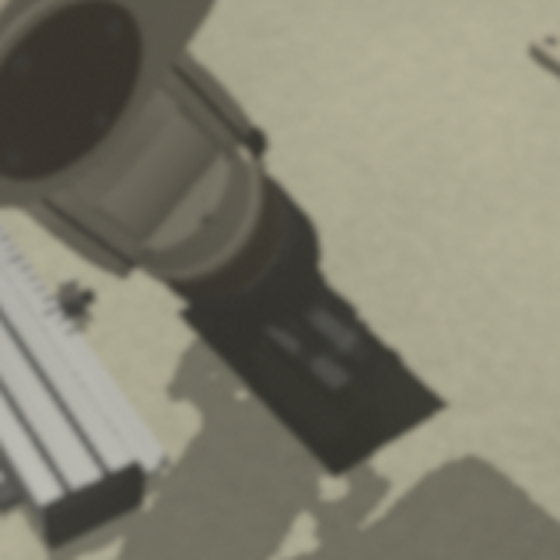

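View pics/w7.png

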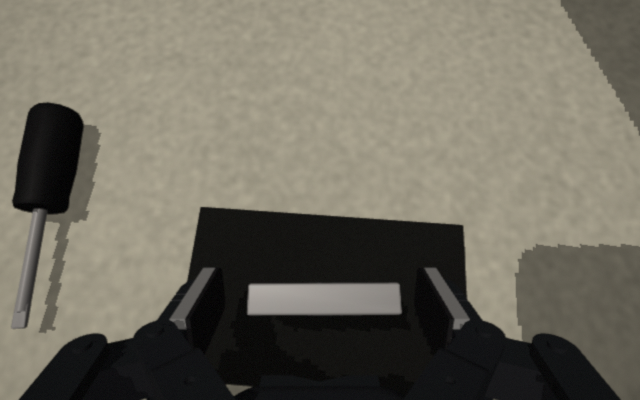

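```bash
python3 -m handwheel '[[0.1,0.15,0,0,0,0],[0.2,0.32,0,0,0,0],[0.2,0.32,0,0,0,0],[0.2,0.32,0,0,0,0],[0.2,0.32,0,0,0,0]]'; python3 -m handwheel '[[0,0,0,0,0,0],[0,0,0,0,0,0],[0,0,0,0,0,0],[0,0,0,0,0,0],[0,0,0,0,0,0]]' -1;python3 - <<'E'
from h import *
print(bot.get_obs()['ft_torque'])
snap('wrist','w8')
E
```

```text
clock: 13.15
eef_pos: [0.4164, 0.05, 0.0134]
tool_rot: [0.686, -0.172, -0.251, -0.661]
ft_force: [-0.0, 0.2, 0.1]
grip_width: 0.0855
clock: 13.78
eef_pos: [0.4167, 0.0504, 0.0137]
tool_rot: [0.686, -0.172, -0.25, -0.661]
ft_force: [1.1, 1.5, 5.4]
grip_width: 0.0593
[ 0.40951547 -0.22914684 -0.2145009 ]
```

View pics/w8.png

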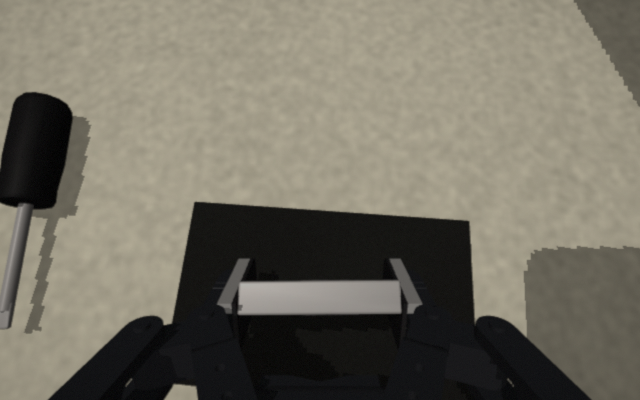

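```bash
python3 -m handwheel '[[-0.1,-0.14,0,0,0,0],[-0.5,-0.72,0,0,0,0],[-1.2,-1.7,0,0,0,0],[-2,-2.85,0,0,0,0],[-3,-4.3,0,0,0,0]]'; python3 - <<'E'
from h import *
print(bot.get_obs()['joint_pos'].round(2), bot.get_obs()['ft_torque'])
snap('wrist','w9');snap('top','t9')
t=load('top0')['color'][...,::-1]
cv2.imwrite('pics/b2.png',cv2.convertScaleAbs(cv2.resize(t[160:225,385:475],None,fx=8,fy=8,interpolation=cv2.INTER_CUBIC),alpha=1.3))
s=load('scene0')['color'][...,::-1]
cv2.imwrite('pics/s3.png',cv2.convertScaleAbs(cv2.resize(s[115:225,210:330],None,fx=5.4,fy=5.4,interpolation=cv2.INTER_CUBIC),alpha=1.2))
E
```

```text
clock: 14.45
eef_pos: [0.4156, 0.0498, 0.1456]
tool_rot: [0.686, -0.173, -0.251, -0.661]
ft_force: [1.2, 0.0, -2.2]
grip_width: 0.0589
[0.12 0.64 0.2  1.74 0.   0.  ] [ 0.09888617 -0.93027255  0.02447815]
```

View pics/w9.png

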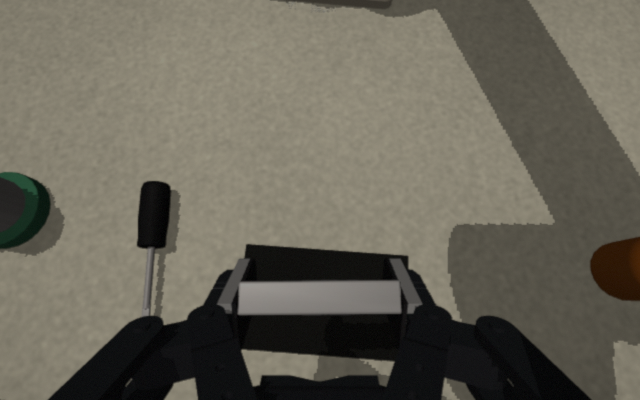

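View pics/b2.png

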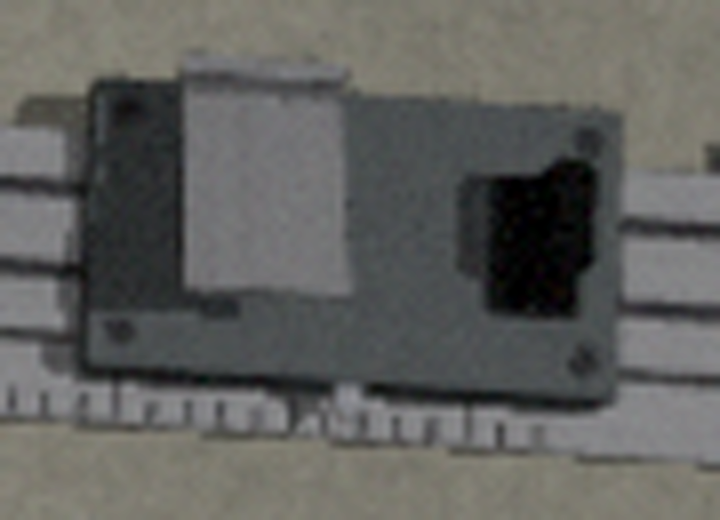

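View pics/s3.png

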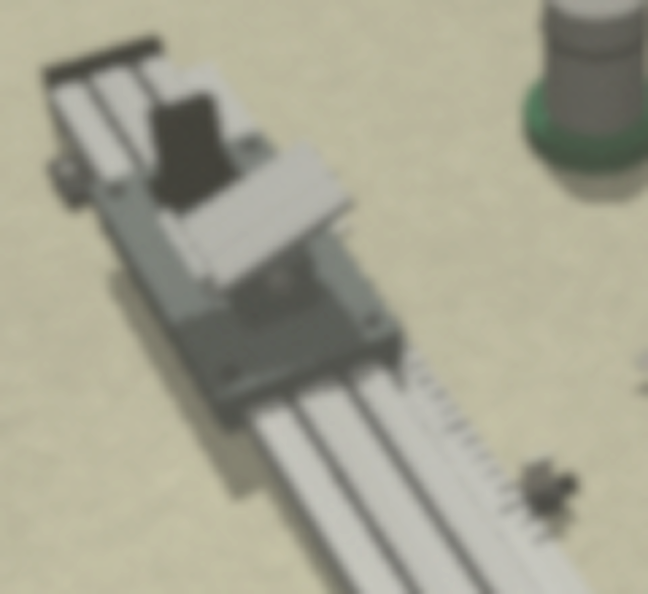

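```bash
cat >> h.py <<'E'
def tri(c1,p1,c2,p2):
    o1,d1=ray(c1,*p1);o2,d2=ray(c2,*p2)
    A=np.c_[d1,-d2]; k=np.linalg.lstsq(A,o2-o1,rcond=None)[0]
    a=o1+d1*k[0];b=o2+d2*k[1]; return (a+b)/2,np.linalg.norm(a-b)
E
python3 - <<'E'
from h import *
t=load('top0');s=load('scene0')
T=lambda x,y:(385+x/8-.0,160+y/8); S=lambda x,y:(210+x/5.4,115+y/5.4)
for n,a,b in(('up +y',(185,290),(350,198)),('up -y',(350,295),(305,145)),('lip top +y',(180,60),(213,283)),('lip top -y',(347,75),(163,215)),('ptr',(347,400),(0,0)),
  ('grip top near',(488,310),(210,95)),):
    p,e=tri(t,T(*a),s,S(*b)); print(n,p.round(4),e.round(4))
# rail direction: ends
def rt(x,y,z): return onz(t,285+x/3.4,155+y/3.4,z)
print('ledge edge',rt(45,174,.03),rt(730,217,.03),'stops',rt(40,95,.036),rt(747,143,.036))
d=rt(730,217,.03)-rt(45,174,.03); print(np.linalg.norm(d),np.degrees(np.arctan2(d[1],d[0])))
d=rt(739,185,.036)-rt(38,142,.036); print(np.linalg.norm(d),np.degrees(np.arctan2(d[1],d[0])))
print('idx',onz(t,285+238/3.4,155+183/3.4,.039),'ptr',onz(t,*T(347,398),.042))
E
```

```text
up +y [ 0.557  -0.1577  0.1046] 0.0002
up -y [ 0.5563 -0.2014  0.1011] 0.0026
lip top +y [ 0.6214 -0.1578  0.0915] 0.0056
lip top -y [ 0.6199 -0.2043  0.0904] 0.0023
ptr [ 0.586  -0.2205  0.1597] 0.1462
grip top near [ 0.5648 -0.2469  0.0959] 0.0223
ledge edge [0.54573758 0.07766959 0.03      ] [ 0.52595819 -0.37640844  0.03      ] stops [0.59800705 0.08226015 0.036     ] [ 0.57505328 -0.38808624  0.036     ]
0.4545086113299629 -92.49419630698806
0.4643540820841187 -92.41029049008692
idx [ 0.54050372 -0.04966851  0.039     ] ptr [ 0.54114167 -0.2133217   0.042     ]
```

```bash
cat >> h.py <<'E'
# grip relation
Rg=R.from_quat([0.686,-0.172,-0.25,-0.661]); pg=np.array([.4166,.0502,.0136])
def cR(xc,yc): 
    xc=np.array(xc)/np.linalg.norm(xc); zc=np.cross(xc,yc); zc/=np.linalg.norm(zc); return R.from_matrix(np.c_[xc,np.cross(zc,xc),zc])
a7=np.deg2rad(7); Rc0=cR([np.cos(a7),np.sin(a7),0],[-np.sin(a7),np.cos(a7),0]); pc0=np.array([.430,.0523,.027])
RAILY=np.deg2rad(87.5)
yr=np.array([np.cos(RAILY),np.sin(RAILY),0]); xr=np.array([yr[1],-yr[0],0]); ez=np.array([0,0,1.])
c20,s20=np.cos(np.deg2rad(20)),np.sin(np.deg2rad(20)); dn=c20*xr-s20*ez; nb=s20*xr+c20*ez
RO=np.array([.615,-.182,.0815])
def rest_target(b):
    "coupon centre at board coords b (m) -> TCP pos, rot"
    pc=RO+b[0]*dn+b[1]*yr+b[2]*nb; Rc=cR(nb,yr); D=Rc*Rc0.inv()
    return pc+D.apply(pg-pc0), D*Rg
def board_of(o):
    "coupon centre in board coords from obs"
    D=R.from_quat(o['tool_rot'])*Rg.inv(); pc=o['eef_pos']-D.apply(pg-pc0); v=pc-RO
    return np.array([v@dn,v@yr,v@nb])*1000
E
python3 - <<'E'
from h import *
t=load('top0'); 
print('grip',onz(t,385+538/8,160+235/8,.091))
for b in([-.024,0,.006],[-.035,0,.08]):
    p,Rt=rest_target(b); print(p.round(4),Rt.as_matrix()[:,1].round(3)); rows(p,Rt)
E
```

```text
grip [ 0.57721288 -0.25542427  0.091     ]
[ 0.6024 -0.1819  0.078 ] [ 0.576 -0.022 -0.817]
row [6.76, -1.19, -10.07, 0.03, 0.99, -6.95]
[ 0.6174 -0.1826  0.1513] [ 0.576 -0.022 -0.817]
row [5.59, -3.94, -10.17, 0.03, 0.99, -6.95]
```

```bash
python3 -m handwheel '[[0.2,-1,-1,0,0.1,-0.7],[0.8,-2,-2,0,0.2,-1.5],[1.4,-2.7,-3.2,0,0.35,-2.4],[2,-3.2,-4.4,0,0.5,-3.2],[2.6,-3.4,-5.6,0,0.6,-4]]'; python3 - <<'E'
from h import *
p,Rt=rest_target([-.035,0,.08]); rows(p,Rt)
E
```

```text
clock: 15.18
eef_pos: [0.5341, -0.0782, 0.1774]
tool_rot: [0.716, 0.04, 0.028, -0.697]
ft_force: [-0.2, -0.4, -3.7]
grip_width: 0.0591
row [3.14, 1.47, -4.2, 0.05, 0.41, -2.97]
```

```bash
python3 -m handwheel '[[0.7,0,-0.9,0,0.1,-0.7],[1.4,0.2,-1.8,0,0.2,-1.4],[2.1,0.5,-2.7,0,0.3,-2.1],[2.8,0.9,-3.6,0,0.4,-2.7],[3.1,1.2,-4.2,0,0.4,-2.95]]'; python3 - <<'E'
from h import *
p,Rt=rest_target([-.035,0,.08]); rows(p,Rt)
o=bot.get_obs(); print(board_of(o),o['joint_pos'].round(2))
snap('wrist','w10');c=snap('top','t10');snap('scene','s10')
cv2.imwrite('pics/t10z.png',cv2.convertScaleAbs(cv2.resize(c['color'][150:235,350:480,::-1],None,fx=6,fy=6,interpolation=cv2.INTER_CUBIC),alpha=1.3))
c=load('s10')
cv2.imwrite('pics/s10z.png',cv2.convertScaleAbs(cv2.resize(c['color'][90:225,200:350,::-1],None,fx=4.4,fy=4.4,interpolation=cv2.INTER_CUBIC),alpha=1.2))
E
```

```text
clock: 15.8
eef_pos: [0.6126, -0.1816, 0.1541]
tool_rot: [0.681, 0.194, 0.227, -0.669]
ft_force: [-0.3, 0.1, -3.1]
grip_width: 0.0588
row [0.1, 0.2, -0.03, 0.04, 0.01, -0.06]
[-40.36579575   0.85513545  81.04843598] [-0.37  0.21 -0.45  0.33  0.18 -0.27]
```

View pics/w10.png

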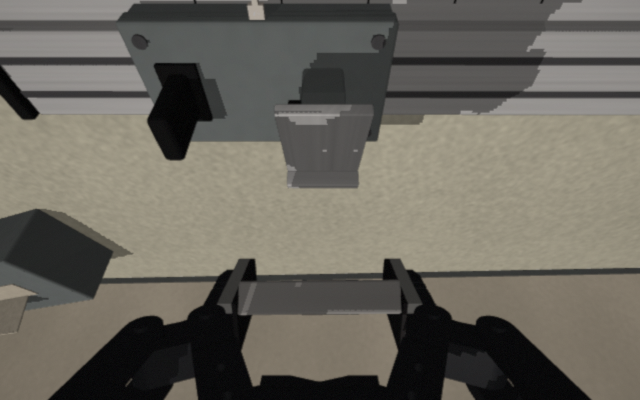

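View pics/t10z.png

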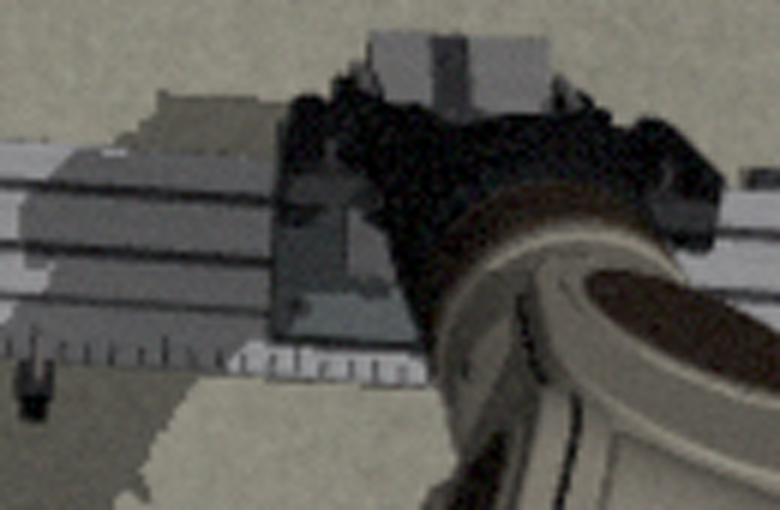

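View pics/s10z.png

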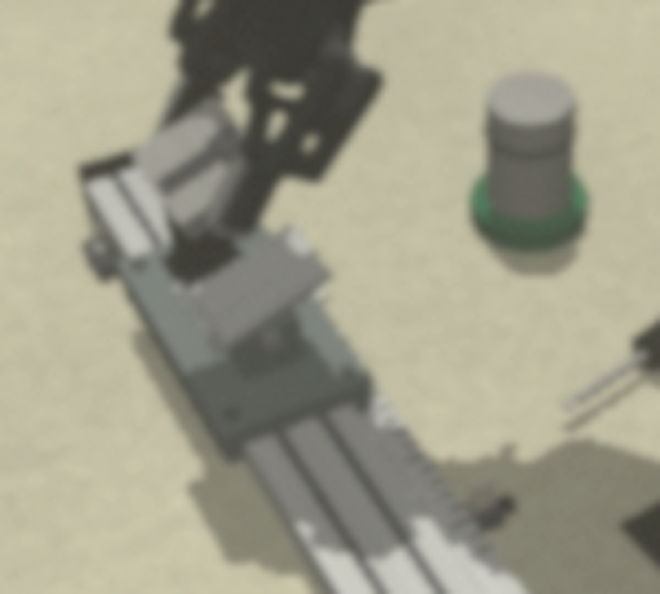

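```bash
python3 - <<'E'
from h import *
w=load('w10')
cv2.imwrite('pics/w10z.png',cv2.convertScaleAbs(cv2.resize(w['color'][0:200,110:410,::-1],None,fx=2.6,fy=2.6,interpolation=cv2.INTER_CUBIC),alpha=1.4))
for n,p in(('up',RO-.062*dn),('foot',RO),('liptop',RO+.01*nb)):
    print(n,proj(w,[p-.022*yr,p+.022*yr]).round(1).tolist())
t=load('top0');s=load('scene0')
T=lambda x,y:(385+x/8-.0,160+y/8); S=lambda x,y:(210+x/5.4,115+y/5.4)
for a,b,u in(((350,295),(305,145),(275.5,106)),((185,290),(350,198),(373,104.5))):
    print(tri(t,T(*a),w,u),tri(s,S(*b),w,u))
E
```

```text
up [[270.5, 108.3], [369.8, 107.9]]
foot [[285.0, 164.4], [355.9, 164.2]]
liptop [[284.6, 179.5], [356.4, 179.3]]
(array([ 0.55772694, -0.20121592,  0.09903255]), np.float64(0.0028433809781833485)) (array([ 0.55567817, -0.19938176,  0.10161471]), np.float64(0.0003042499888325205))
(array([ 0.55682428, -0.15708865,  0.10270053]), np.float64(0.0023021690625515197)) (array([ 0.55610463, -0.15704143,  0.10397715]), np.float64(0.0022183479434658275))
```

View pics/w10z.png

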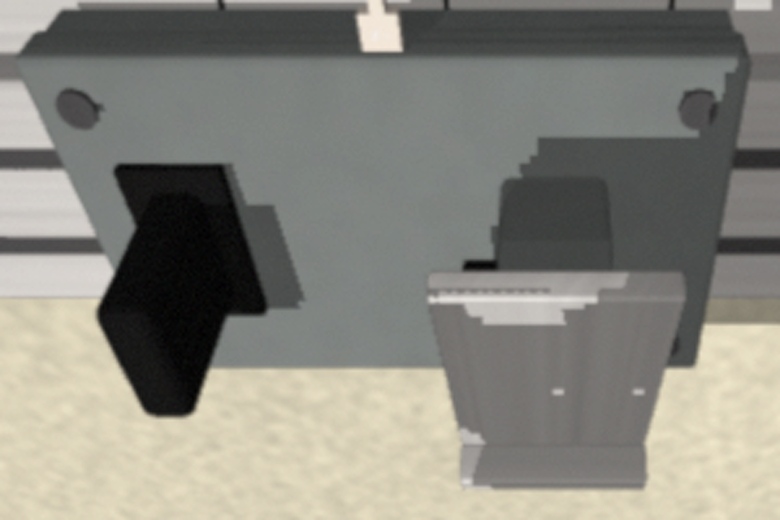

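```bash
python3 - <<'E'
from h import *
w=load('w10');t=load('top0');s=load('scene0')
T=lambda x,y:(385+x/8-.0,160+y/8); S=lambda x,y:(210+x/5.4,115+y/5.4); W=lambda x,y:(110+x/2.6,y/2.6)
for n,c,a,u in(('up-y s',s,S(305,145),W(428,300)),('up+y s',s,S(350,198),W(686,297)),('upbot -y t',t,T(350,295),W(428,273)),('upbot +y t',t,T(185,290),W(686,273)),
 ('lip -y s',s,S(163,215),W(460,487)),('lip +y s',s,S(213,283),W(647,487)),('lip -y t',t,T(347,66),W(460,487)),('lip +y t',t,T(180,52),W(647,487))):
    p,e=tri(c,a,w,u); v=p-RO; print(n,p.round(4),e.round(4),'board',(np.array([v@dn,v@yr,v@nb])*1000).round(1))
E
```

```text
up-y s [ 0.5573 -0.1987  0.1041] 0.0031 board [-61.2 -19.2   1.8]
up+y s [ 0.558  -0.1558  0.1065] 0.0006 board [-63.2  23.7   3.7]
upbot -y t [ 0.558  -0.2016  0.0978] 0.0025 board [-58.3 -22.1  -3.8]
upbot +y t [ 0.5566 -0.1569  0.1035] 0.0025 board [-63.4  22.5   0.3]
lip -y s [ 0.6204 -0.2019  0.0934] 0.0029 board [  1.8 -19.7  13.3]
lip +y s [ 0.6211 -0.1569  0.0933] 0.0056 board [ 0.6 25.4 12.8]
lip -y t [ 0.6226 -0.2038  0.0931] 0.0013 board [  4.1 -21.5  13.8]
lip +y t [ 0.6256 -0.1589  0.0924] 0.0009 board [ 5.3 23.5 13.5]
```

```bash
sed -i 's/^RO=.*/RO=np.array([.616,-.1805,.0843])/' h.py; python3 - <<'E'
from h import *
o=bot.get_obs(); print(board_of(o))
for b in([-.032,0,.03],[-.032,0,.012]): rows(*rest_target(b))
E
```

```text
[-40.05747789  -0.3020976   78.3539262 ]
row [-1.38, 1.39, 0.02, 0.04, 0.01, -0.08]
row [-1.96, 1.81, 0.02, 0.04, 0.01, -0.08]
```

```bash
python3 -m handwheel '[[-0.5,0.5,0,0,0,0],[-1,0.9,0,0,0,-0.1],[-1.4,1.3,0,0,0,-0.1],[-1.65,1.6,0,0,0,-0.1],[-1.65,1.6,0,0,0,-0.1]]'; python3 - <<'E'
from h import *
o=bot.get_obs(); print(board_of(o))
rows(*rest_target([-.032,0,.010]))
snap('wrist','w11');c=snap('scene','s11')
cv2.imwrite('pics/s11z.png',cv2.convertScaleAbs(cv2.resize(c['color'][90:225,200:350,::-1],None,fx=4.4,fy=4.4,interpolation=cv2.INTER_CUBIC),alpha=1.2))
E
```

```text
clock: 16.58
eef_pos: [0.604, -0.1802, 0.0998]
tool_rot: [0.679, 0.201, 0.232, -0.667]
ft_force: [0.2, -0.6, -2.5]
grip_width: 0.0595
[-30.11103417   0.34528586  23.88882966]
row [-0.51, 0.25, -0.01, 0.04, 0.02, 0.05]
```

View pics/w11.png

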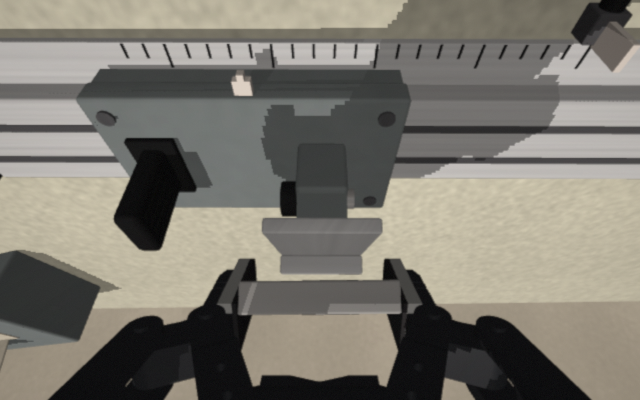

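View pics/s11z.png

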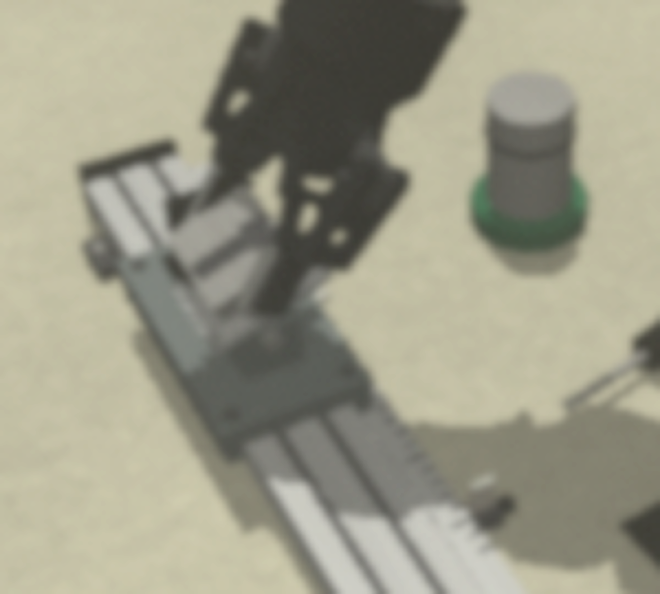

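```bash
python3 -m handwheel '[[-0.15,0.08,0,0,0,0],[-0.3,0.16,0,0,0,0],[-0.4,0.2,0,0,0,0],[-0.45,0.22,0,0,0,0],[-0.45,0.22,0,0,0,0]]'; python3 - <<'E'
from h import *
o=bot.get_obs(); print(board_of(o),o['ft_torque'])
rows(*rest_target([-.030,0,.006]))
snap('wrist','w12')
E
```

```text
clock: 17.3
eef_pos: [0.5984, -0.1807, 0.0894]
tool_rot: [0.679, 0.201, 0.233, -0.666]
ft_force: [-0.4, -0.6, -3.4]
grip_width: 0.0591
[-31.80479164  -0.40148523  12.23162872] [ 0.06896261  0.88245719 -0.01584476]
row [-0.17, 0.2, 0.02, 0.05, 0.02, 0.06]
```

View pics/w12.png

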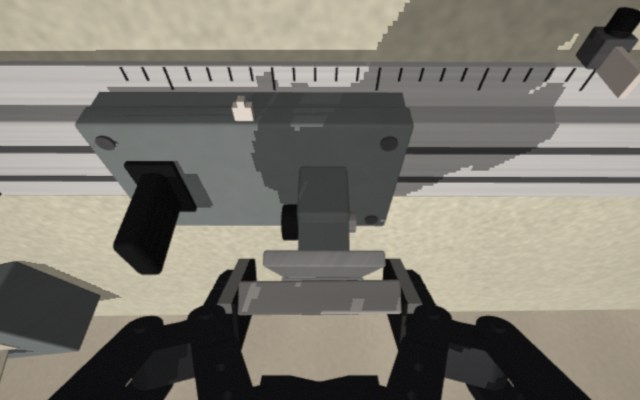

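```bash
python3 -m handwheel '[[-0.04,0.03,0.05,0,0,0],[-0.08,0.06,0.05,0,0,0],[-0.12,0.09,0.05,0,0,0],[-0.15,0.11,0.05,0,0,0],[-0.15,0.11,0.05,0,0,0]]'; python3 - <<'E'
from h import *
o=bot.get_obs(); print(board_of(o),o['ft_torque'])
E
```

```text
clock: 17.98
eef_pos: [0.5974, -0.1794, 0.0854]
tool_rot: [0.679, 0.202, 0.233, -0.666]
ft_force: [-0.1, 0.7, -1.7]
grip_width: 0.0588
[-31.42582913   0.89440757   8.09119993] [0.10012922 0.74805975 0.03208855]
```

```bash
python3 -m handwheel '[[-0.02,0.02,0,0,0,0],[-0.04,0.03,0,0,0,0],[-0.06,0.045,0,0,0,0],[-0.06,0.045,0,0,0,0],[-0.06,0.045,0,0,0,0]]'; python3 - <<'E'
from h import *
o=bot.get_obs(); print(board_of(o),o['ft_torque'])
E
```

```text
clock: 18.6
eef_pos: [0.598, -0.1795, 0.0852]
tool_rot: [0.679, 0.203, 0.234, -0.666]
ft_force: [-2.1, 1.6, 4.4]
grip_width: 0.0589
[-30.81124692   0.78613635   8.01959337] [0.39748671 0.39943492 0.1897263 ]
```

```bash
python3 - <<'E'
from h import *
o=bot.get_obs(); M=R.from_quat(o['tool_rot']).as_matrix()
print('dn per 5mm',M.T@dn*.2,'nb per mm',M.T@nb*.04, 'F dn,y,nb',o['ft_force']@np.c_[dn,yr,nb])
E
```

```text
dn per 5mm [0.11178346 0.1658422  0.00090763] nb per mm [ 3.31689211e-02 -2.23565555e-02 -8.42674058e-05] F dn,y,nb [-3.58760839  1.48808075  3.39112179]
```

```bash
python3 -m handwheel '[[0.03,0.045,0,0,0,0],[0.06,0.09,0,0,0,0],[0.09,0.13,0,0,0,0],[0.11,0.17,0,0,0,0],[0.11,0.17,0,0,0,0]]'; python3 - <<'E'
from h import *
o=bot.get_obs(); print(board_of(o),o['ft_torque'],'F dn,y,nb',o['ft_force']@np.c_[dn,yr,nb])
snap('wrist','w13')
E
```

```text
clock: 19.23
eef_pos: [0.6029, -0.18, 0.0834]
tool_rot: [0.679, 0.203, 0.234, -0.666]
ft_force: [-0.0, 1.2, 4.5]
grip_width: 0.0592
[-25.60702467   0.53095137   8.01706014] [0.30191078 0.2547675  0.09254092] F dn,y,nb [-1.59641172  1.20145224  4.16082837]
```

View pics/w13.png

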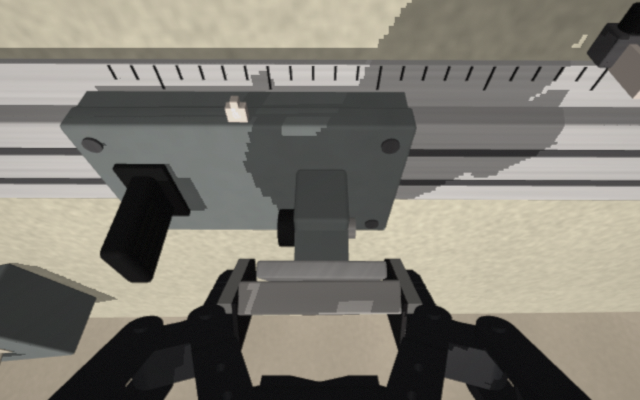

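Centred (board 257–386, coupon 239–401), resting on the board. Push further downhill until the stop.

```bash
python3 -m handwheel '[[0.02,0.03,0,0,0,0],[0.04,0.06,0,0,0,0],[0.06,0.09,0,0,0,0],[0.08,0.12,0,0,0,0],[0.08,0.12,0,0,0,0]]'; python3 - <<'E'
from h import *
o=bot.get_obs(); print(board_of(o),o['ft_torque'],'F dn,y,nb',o['ft_force']@np.c_[dn,yr,nb])
E
```

```text
clock: 19.9
eef_pos: [0.6043, -0.1802, 0.0828]
tool_rot: [0.679, 0.202, 0.234, -0.666]
ft_force: [-17.9, 1.5, 21.6]
grip_width: 0.0588
[-24.02950452   0.43170249   7.94059941] [0.47853467 1.01293436 0.33748242] F dn,y,nb [-24.25065627   0.69750882  14.12442166]
```

```bash
python3 -m handwheel '[[-0.03,-0.05,0,0,0,0],[-0.04,-0.06,0,0,0,0],[-0.04,-0.06,0,0,0,0],[-0.04,-0.06,0,0,0,0],[-0.04,-0.06,0,0,0,0]]'; python3 -m handwheel '[[0,0,0,0,0,0],[0,0,0,0,0,0],[0,0,0,0,0,0],[0,0,0,0,0,0],[0,0,0,0,0,0]]' 0.75; python3 - <<'E'
from h import *
snap('wrist','w14')
o=bot.get_obs(); M=R.from_quat(o['tool_rot']).as_matrix()
print('nb per 25mm',M.T@nb,'up',M.T@ez,'F',o['ft_force'])
E
```

```text
clock: 20.52
eef_pos: [0.6042, -0.1802, 0.0829]
tool_rot: [0.679, 0.203, 0.234, -0.666]
ft_force: [-5.7, 1.7, 10.5]
grip_width: 0.0594
clock: 21.15
eef_pos: [0.6029, -0.1797, 0.0806]
tool_rot: [0.679, 0.201, 0.233, -0.667]
ft_force: [-0.2, -0.5, -0.0]
grip_width: 0.0751
nb per 25mm [ 0.82698026 -0.56222895 -0.00150352] up [ 0.58481365 -0.81116174 -0.00310246] F [ 0.43431502 -0.87030709  0.4047835 ]
```

View pics/w14.png

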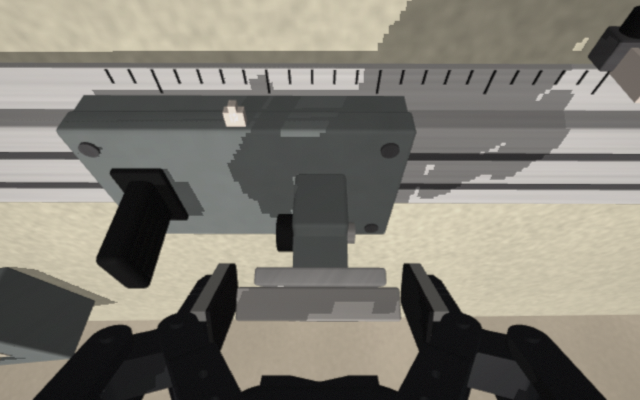

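```bash
python3 -m handwheel '[[0,-0.3,0,0,0,0],[0,-0.9,0,0,0,0],[0,-1.8,0,0,0,0],[0.3,-3,0,0,0,0],[0.6,-4.2,0,0,0,0]]'; python3 - <<'E'
from h import *
snap('wrist','w15'); c=snap('scene','s15')
cv2.imwrite('pics/s15z.png',cv2.convertScaleAbs(cv2.resize(c['color'][90:225,200:350,::-1],None,fx=4.4,fy=4.4,interpolation=cv2.INTER_CUBIC),alpha=1.2))
print(bot.get_obs()['ft_force'])
E
```

```text
clock: 21.82
eef_pos: [0.5528, -0.1769, 0.1764]
tool_rot: [0.679, 0.202, 0.233, -0.666]
ft_force: [-0.2, -1.0, 0.3]
grip_width: 0.0748
[ 0.88912036 -0.19583611  0.51706538]
```

View pics/w15.png

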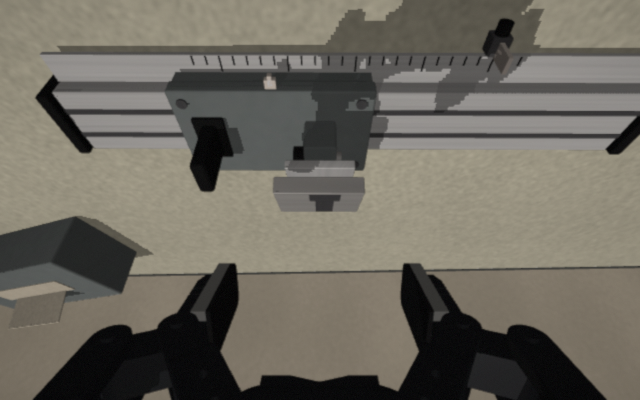

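View pics/s15z.png

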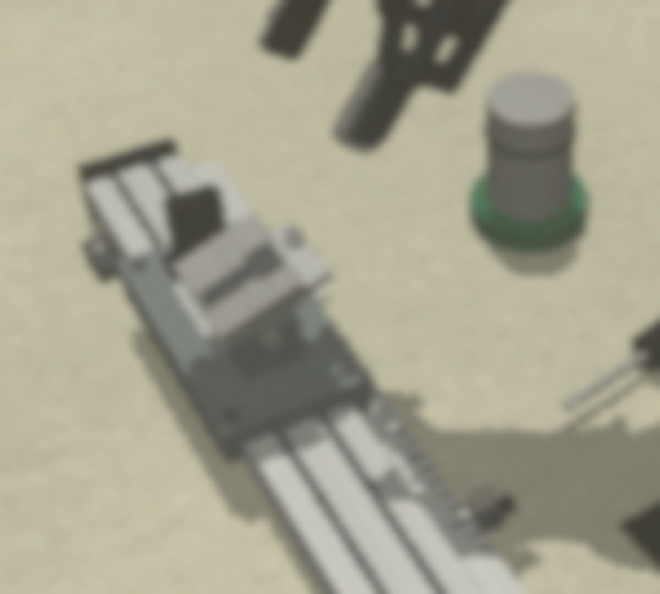

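```bash
python3 - <<'E'
from h import *
t=load('top0');w=load('w15')
print('right edge',onz(t,385+597/8,160+215/8,.091),'foot left',onz(t,385+488/8,160+245/8,.049))
g=RO-.085*yr; print('grip exp line',g)
G=np.array([g[0],g[1],.091])
for x in(.57,.58,.59): print(x,proj(w,[[x,g[1]+ (g[0]-x)*.0436,.091]]).round(1), proj(t,[[x,g[1]+(g[0]-x)*.0436,.091]]).round(1))
cv2.imwrite('pics/w15z.png',cv2.convertScaleAbs(cv2.resize(w['color'][60:220,160:380,::-1],None,fx=3.6,fy=3.6,interpolation=cv2.INTER_CUBIC),alpha=2.2,beta=10))
E
```

```text
right edge [ 0.58307932 -0.27153147  0.091     ] foot left [ 0.58412982 -0.25226769  0.049     ]
grip exp line [ 0.61229235 -0.2654191   0.0843    ]
0.57 [[196.1 167. ]] [[456.1 192.7]]
0.58 [[200.4 176.5]] [[456.2 188.2]]
0.59 [[204.4 185.3]] [[456.2 183.7]]
```

View pics/w15z.png

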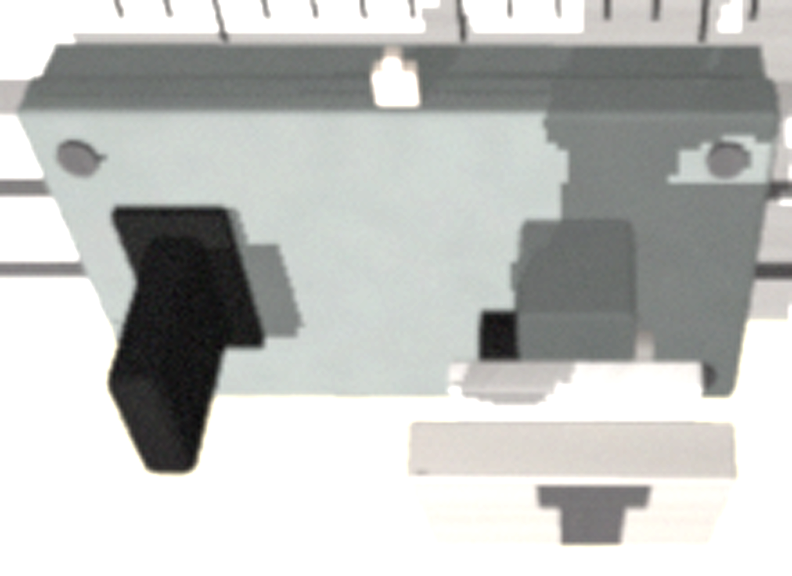

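```bash
python3 - <<'E'
from h import *
rows([.583,-.2645,.16],yawR(87.5))
E
```

```text
row [0.55, 1.43, -3.4, 0.04, -0.02, 3.62]
```

```bash
python3 -m handwheel '[[0.1,0.1,-0.8,0,0,0.9],[0.2,0.5,-1.6,0,0,1.8],[0.4,0.9,-2.5,0,0,2.7],[0.55,1.3,-3.3,0,0,3.6],[0.55,1.4,-3.4,0,0,3.6]]' -0.1; python3 - <<'E'
from h import *
rows([.583,-.2645,.10],yawR(87.5))
c=snap('wrist','w16')
for z in(.091,): print(proj(c,[[.583,-.2645,.091],[.598,-.2645,.091],[.568,-.2645,.091]]).round(1))
E
```

```text
clock: 22.55
eef_pos: [0.5832, -0.2644, 0.1489]
tool_rot: [0.707, -0.02, 0.013, -0.707]
ft_force: [-0.4, 0.1, 0.3]
grip_width: 0.0383
row [0.01, 1.96, -0.0, 0.0, -0.02, -0.06]
[[320.4 225.9]
 [321.4 246.9]
 [319.2 203.9]]
```

View pics/w16.png

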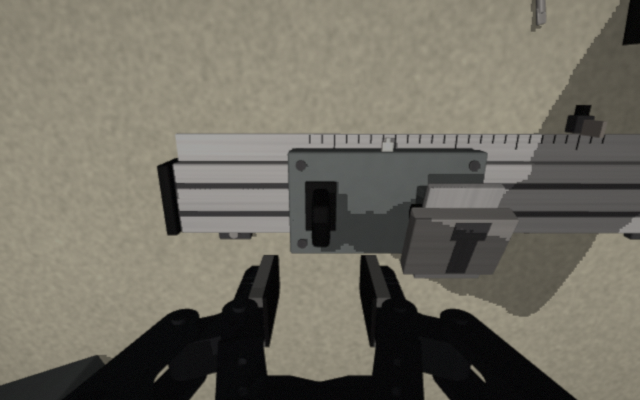

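```bash
python3 -m handwheel '[[0,0.8,0,0,0,0],[0,1.6,0,0,0,0],[0,2.4,0,0,0,0],[0,3,0,0,0,0],[0,3.2,0,0,0,0]]'; python3 - <<'E'
from h import *
rows([.583,-.2645,.06],yawR(87.5))
w=load('w16')
print('ptr',onz(w,388,144,.042))
cv2.imwrite('pics/w16z.png',cv2.convertScaleAbs(cv2.resize(w['color'][95:165,370:620,::-1],None,fx=3.2,fy=3.2,interpolation=cv2.INTER_CUBIC),alpha=1.4))
E
```

```text
clock: 23.22
eef_pos: [0.5799, -0.2632, 0.0747]
tool_rot: [0.708, -0.018, 0.016, -0.706]
ft_force: [-0.2, -0.4, 0.2]
grip_width: 0.0384
row [0.13, 0.59, -0.04, 0.02, -0.02, -0.02]
ptr [ 0.53944829 -0.21176918  0.042     ]
```

View pics/w16z.png

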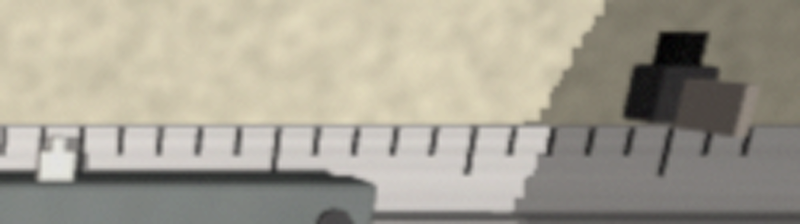

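```bash
python3 -m handwheel '[[0.1,0.3,0,0,0,0],[0.1,0.5,0,0,0,0],[0.1,0.6,0,0,0,0],[0.1,0.6,0,0,0,0],[0.1,0.6,0,0,0,0]]';python3 -m handwheel '[[0,0,0,0,0,0],[0,0,0,0,0,0],[0,0,0,0,0,0],[0,0,0,0,0,0],[0,0,0,0,0,0]]' -1; python3 - <<'E'
from h import *
w=load('w16')
a=onz(w,388.75,138,.042);b=onz(w,603.4,129,.039); print(a,b,(b-a)@yr,(b-a)@xr)
t=load('top0'); a=onz(t,385+347/8,160+398/8,.042); b=onz(t,285+239/3.4,155+178/3.4,.039);print(a,b,(b-a)@yr)
c=snap('wrist','w17'); snap('top','t17')
E
```

```text
clock: 23.85
eef_pos: [0.5837, -0.2641, 0.0599]
tool_rot: [0.708, -0.018, 0.016, -0.706]
ft_force: [-0.0, -0.4, 0.3]
grip_width: 0.0383
clock: 24.48
eef_pos: [0.5836, -0.264, 0.0601]
tool_rot: [0.708, -0.018, 0.016, -0.706]
ft_force: [-1.0, 0.7, 3.1]
grip_width: 0.0111
[ 0.53503998 -0.2112831   0.042     ] [ 0.5364256  -0.05110213  0.039     ] 0.16008895221164973 -0.005602696487340658
[ 0.54114167 -0.2133217   0.042     ] [ 0.54386637 -0.05030212  0.039     ] 0.16298327460508316
```

View pics/w17.png

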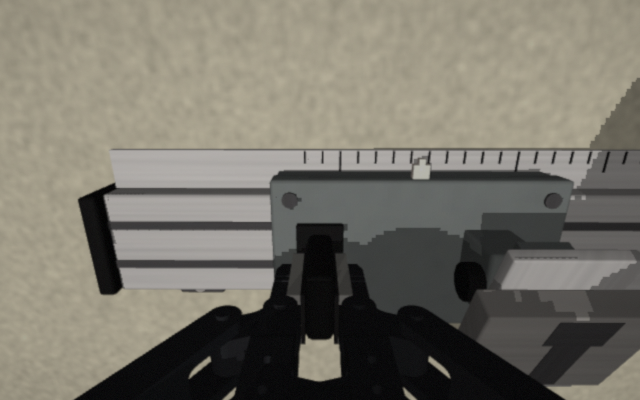

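```bash
python3 - <<'E'
from h import *
o=bot.get_obs(); M=R.from_quat(o['tool_rot']).as_matrix(); print('yr',M.T@yr,M[:,2])
E
python3 -m handwheel '[[0,0,0.2,0,0,0],[0,0,0.6,0,0,0],[0,0,1.1,0,0,0],[0,0,1.6,0,0,0],[0,0,2.1,0,0,0]]'
```

```text
yr [-0.00420694 -0.00311025  0.99998631] [ 0.04781233  0.99885145 -0.00312292]
clock: 25.2
eef_pos: [0.5862, -0.2105, 0.0601]
tool_rot: [0.708, -0.018, 0.016, -0.706]
ft_force: [-1.9, -2.0, 5.4]
grip_width: 0.011
```

```bash
python3 -m handwheel '[[0,0,0.5,0,0,0],[0,0,1,0,0,0],[0,0,1.5,0,0,0],[0,0,2,0,0,0],[0,0,2.5,0,0,0]]';python3 -m handwheel '[[0,0,0.4,0,0,0],[0,0,0.8,0,0,0],[0,0,1.1,0,0,0],[0,0,1.3,0,0,0],[0,0,1.3,0,0,0]]'; python3 - <<'E'
from h import *
w=snap('wrist','w18'); snap('top','t18')
E
```

```text
clock: 25.82
eef_pos: [0.5893, -0.148, 0.06]
tool_rot: [0.708, -0.018, 0.016, -0.706]
ft_force: [-1.0, -1.4, 5.4]
grip_width: 0.0108
clock: 26.45
eef_pos: [0.5909, -0.1147, 0.06]
tool_rot: [0.708, -0.017, 0.016, -0.706]
ft_force: [-0.5, 1.7, 5.9]
grip_width: 0.0111
```

View pics/w18.png

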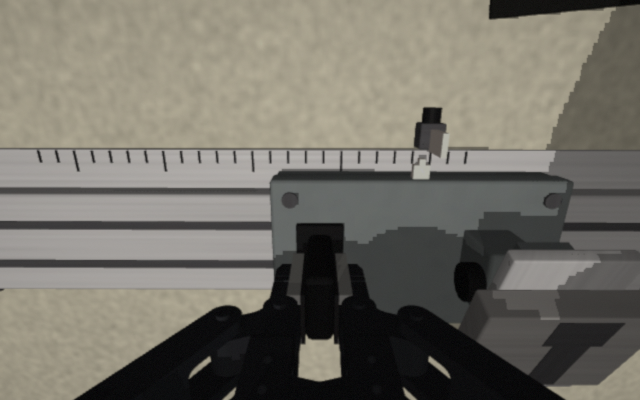

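```bash
cat > z.py <<'E'
from h import *
import sys
f,r0,r1,c0,c1,k=sys.argv[1],*map(int,sys.argv[2:7])
w=load(f); cv2.imwrite('pics/'+f+'z.png',cv2.convertScaleAbs(cv2.resize(w['color'][r0:r1,c0:c1,::-1],None,fx=k,fy=k,interpolation=cv2.INTER_CUBIC),alpha=1.3))
E
python3 z.py w18 100 190 390 470 6
```

```text
(no output)
```

View pics/w18z.png

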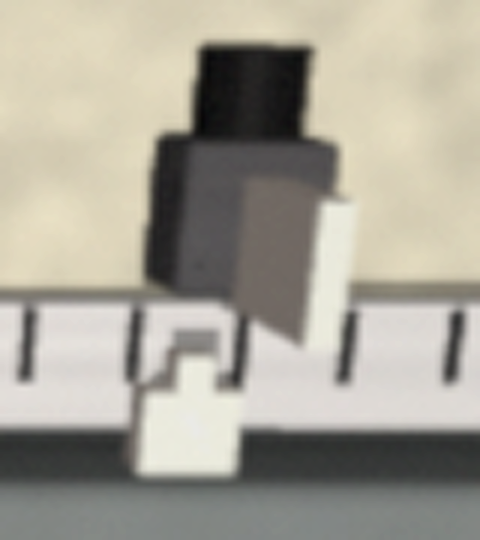

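```bash
python3 - <<'E'
from h import *
w=load('w18'); P=lambda x,y,z: onz(w,390+(x+.5)/6-.5,100+(y+.5)/6-.5,z)
p=P(197,360,.042)
for q in((337,200),(320,342)):
    b=P(*q,.039); print(b,(b-p)@yr,(b-p)@xr)
print(p, np.linalg.norm(P(302,345,.039)-P(337,345,.039)))
o=bot.get_obs();print(o['eef_pos'])
E
```

```text
[ 0.53044386 -0.05146622  0.039     ] 0.010977897858903211 -0.012419991069295191
[ 0.54196085 -0.05202157  0.039     ] 0.010925443726897398 -0.0008897458505982266
[ 0.54237319 -0.06297542  0.042     ] 0.002885468421467938
[ 0.59093139 -0.1146646   0.06001972]
```

```bash
python3 -m handwheel '[[0,0,0.1,0,0,0],[0,0,0.2,0,0,0],[0,0,0.32,0,0,0],[0,0,0.43,0,0,0],[0,0,0.43,0,0,0]]'; python3 -m handwheel '[[0,0,0,0,0,0],[0,0,0,0,0,0],[0,0,0,0,0,0],[0,0,0,0,0,0],[0,0,0,0,0,0]]'; python3 - <<'E'
from h import *
w=snap('wrist','w19')
E
python3 z.py w19 100 190 390 470 6
```

```text
clock: 27.18
eef_pos: [0.5914, -0.1045, 0.06]
tool_rot: [0.708, -0.017, 0.016, -0.706]
ft_force: [-0.5, -0.8, 7.1]
grip_width: 0.0114
clock: 27.8
eef_pos: [0.5914, -0.1045, 0.06]
tool_rot: [0.708, -0.017, 0.016, -0.706]
ft_force: [-0.6, 0.7, 6.6]
grip_width: 0.0111
```

View pics/w19z.png

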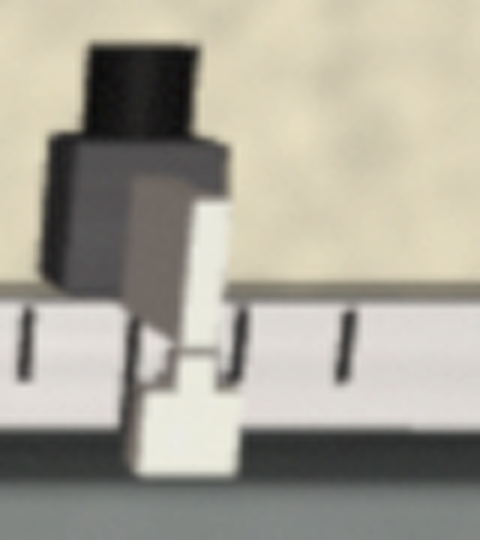

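```bash
python3 - <<'E'
from h import *
w=load('w19'); P=lambda x,y,z: onz(w,390+(x+.5)/6-.5,100+(y+.5)/6-.5,z)
p=P(197,360,.042)
for q in((212,200),(200,342)):
    b=P(*q,.039); print((b-p)@yr,(b-p)@xr)
E
python3 -m handwheel '[[0,0,0.02,0,0,0],[0,0,0.03,0,0,0],[0,0,0.03,0,0,0],[0,0,0.03,0,0,0],[0,0,0.03,0,0,0]]'
```

```text
0.0009084304304627444 -0.012443638131508157
0.0010347998647254665 -0.0009141118885318509
clock: 28.48
eef_pos: [0.5914, -0.1042, 0.06]
tool_rot: [0.708, -0.017, 0.016, -0.706]
ft_force: [0.1, -2.0, 6.6]
grip_width: 0.0116
```

```bash
python3 -m handwheel '[[0,0,0.02,0,0,0],[0,0,0.03,0,0,0],[0,0,0.03,0,0,0],[0,0,0.03,0,0,0],[0,0,0.03,0,0,0]]'; python3 -m handwheel '[[0,0,0,0,0,0],[0,0,0,0,0,0],[0,0,0,0,0,0],[0,0,0,0,0,0],[0,0,0,0,0,0]]' -0.4;  python3 - <<'E'
from h import *
w=snap('wrist','w20')
E
python3 z.py w20 100 190 390 470 6
```

```text
clock: 29.1
eef_pos: [0.5915, -0.1035, 0.0601]
tool_rot: [0.708, -0.017, 0.016, -0.706]
ft_force: [-0.8, -1.6, 5.6]
grip_width: 0.0111
clock: 29.72
eef_pos: [0.591, -0.1044, 0.0591]
tool_rot: [0.708, -0.018, 0.016, -0.706]
ft_force: [-0.3, 0.8, -0.2]
grip_width: 0.0255
```

View pics/w20z.png

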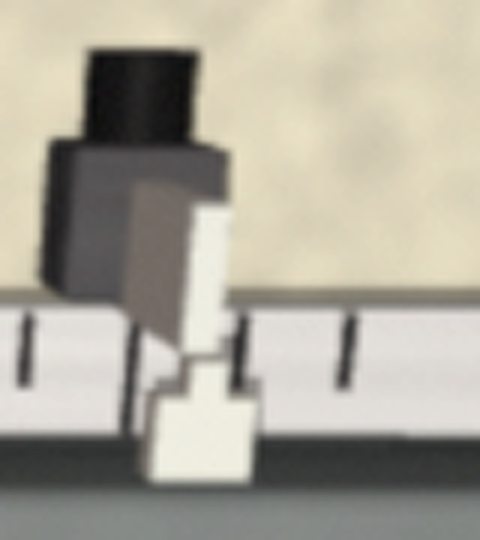

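View pics/w20.png

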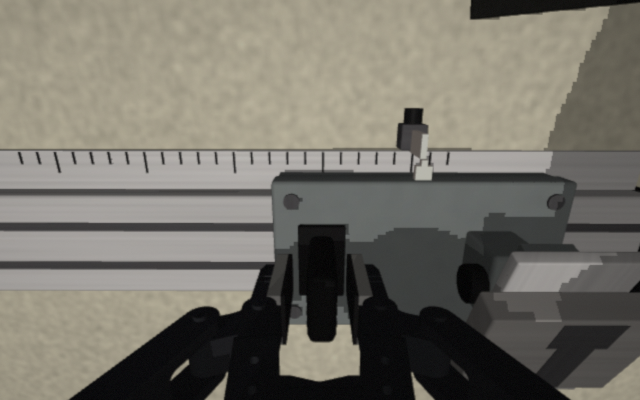

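```bash
python3 - <<'E'
from h import *
w=load('w20'); P=lambda x,y,z: onz(w,390+(x+.5)/6-.5,100+(y+.5)/6-.5,z)
p=P(209,372,.042)
for q in((212,205),(201,347)):
    b=P(*q,.039); print((b-p)@yr,(b-p)@xr)
E
```

```text
-9.83296487770537e-05 -0.01296255804833687
9.340449861887978e-05 -0.0014795285255845183
```

```bash
python3 -m handwheel '[[0,-0.3,0,0,0,0],[0,-1.2,0,0,0,0],[0,-2.4,0,0,0,0],[0,-3.8,0,0,0,0],[0,-5,0,0,0,0]]';python3 -m handwheel '[[0,0,0.5,0,0,0],[0,0,1.2,0,0,0],[0,0,1.8,0,0,0],[0,0,2.1,0,0,0],[0,0,2.1,0,0,0]]' ;  python3 - <<'E'
from h import *
w=snap('wrist','w21'); snap('scene','s21'); snap('top','t21')
E
```

```text
clock: 30.4
eef_pos: [0.5919, -0.1041, 0.1864]
tool_rot: [0.708, -0.018, 0.016, -0.706]
ft_force: [-0.3, -0.4, -0.2]
grip_width: 0.026
clock: 31.02
eef_pos: [0.5938, -0.0506, 0.1834]
tool_rot: [0.708, -0.018, 0.015, -0.706]
ft_force: [-0.8, -0.0, -0.2]
grip_width: 0.0256
```

View pics/w21.png

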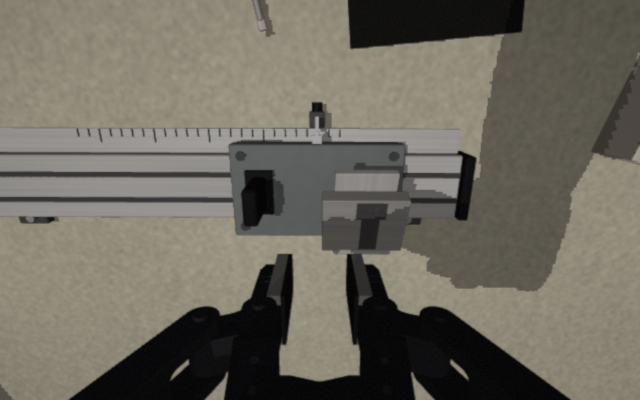

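View pics/s21.png

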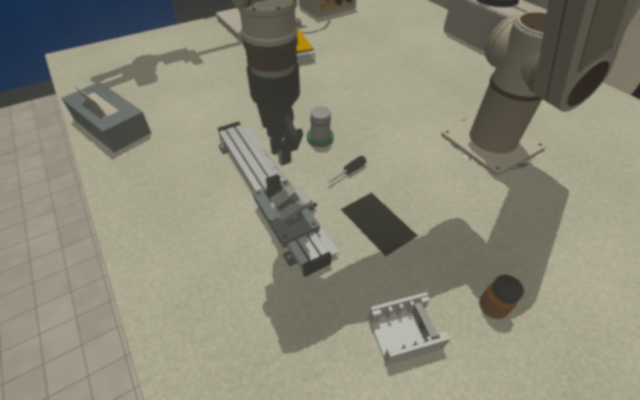

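```bash
python3 z.py w21 95 260 300 420 4; cp pics/w21z.png pics/w21b.png; python3 z.py w21 95 155 285 350 9
```

```text
(no output)
```

View pics/w21z.png

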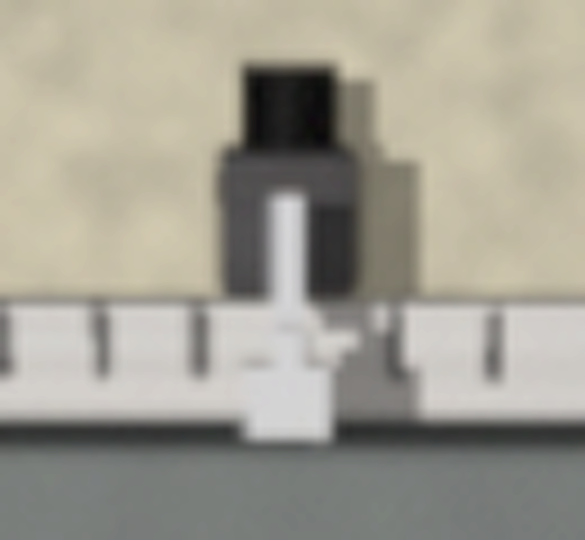

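View pics/w21b.png

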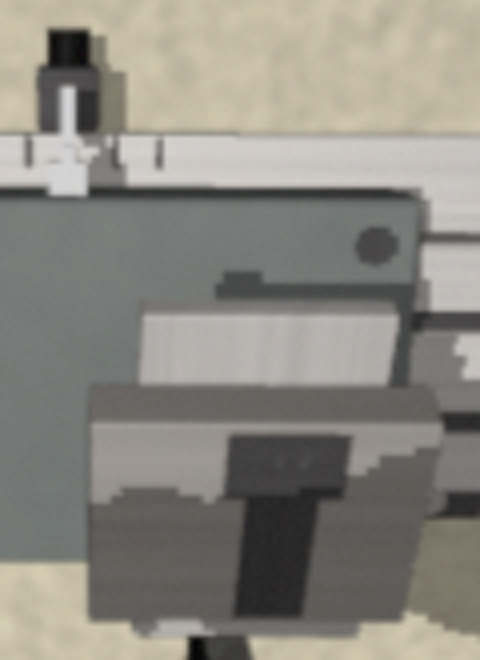

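```bash
python3 - <<'E'
from h import *
w=load('w21'); RO2=RO+.1605*yr+.0015*nb
def onb(x,y,h):
    o,d=ray(w,300+(x+.5)/4-.5,95+(y+.5)/4-.5); k=((RO2+h*nb-o)@nb)/(d@nb); v=o+d*k-RO2; return (np.array([v@dn,v@yr,v@nb])*1000).round(1)
print('board up edge',onb(142,313,0),onb(398,313,0),'coupon up edge bottom',onb(90,386,0),onb(432,386,0))
print('coupon top up edge',onb(90,422,.012),onb(442,422,.012),'coupon top down edge',onb(88,620,.012),onb(405,620,.012),'lip top outer',onb(138,634,.010),onb(358,634,.010))
E
```

```text
board up edge [-62.9 -22.    0. ] [-62.8  21.    0. ] coupon up edge bottom [-47.7 -30.7   0. ] [-47.6  29.1  -0. ]
coupon top up edge [-49.  -30.8  12. ] [-48.9  28.1  12. ] coupon top down edge [ -1.6 -31.1  12. ] [-1.5 28.9 12. ] lip top outer [  4.4 -21.4  10. ] [ 4.4 21.1 10. ]
```

```bash
python3 - <<'E'
from h import *
print(bot.job_done(), bot.get_obs()['clock'])
E
```

```text
the job is handed in; nothing more can be done
the job is handed in; nothing more can be done
```

The job is done and handed in, with the last move ending at 31.0 s of the 69 s allowed. I took the taller coupon from the rack by its faces and stood it on the mat. I then re-gripped it by its ends, laid it flat on the tilted rest and pushed it onto the backstop. Last, I slid the carriage by its thumb grip to the index marker and backed the arm off.

- **Backstop:** while I pushed, the force rose to about 24 N with the coupon centre at -24 mm, the place the task gives. In the last picture both long edges fit contact to about 1 mm. They disagree slightly: one edge reads about 1 mm past the stop, the other about 0.6 mm short.
- **Centring:** the coupon lies about 0.3 mm off the middle of the board.
- **Pointer:** it lines up with the marker blade to about 0.1 mm by ray casting, and to about one enlarged pixel in the last close view.
- **Rest height:** my first estimate was about 3 mm too low. I corrected it before lowering the coupon, and contact then came about 2 mm above the corrected value.
- **Other things on the bench:** by eye, the last scene picture shows the short coupon still in the rack and the jar, cylinder and screwdriver in their places. The last close view shows no sign that the marker moved. I did not measure any of these again.

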